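# Re-aim the bedside wall lamp and switch it on

## Robot

A 7-joint arm with a two-finger parallel gripper is mounted at the origin on the work surface. World frame = base frame: x ahead of the robot, y to its left, z up, the work surface at z = 0. Lengths are in m, angles in rad, forces in N, time in s.
With the tool pointing down it reaches from about 0.375 to 0.925 m from the base axis. Payload 3.1 kg.
Tool frame: the origin (TCP) lies midway between the tips of the shut fingers; the grasp point (between the pads) lies 19 mm behind it; x points along the fingers, y is the direction in which the jaws open and shut, and the axes are right-handed (so a half turn about x gives the same grasp; the last joint's range is limited). The gripper opens to 85 mm and grips with 20 to 120 N. Pads are 22 mm wide; open, the fingers measure 114 mm over their backs; the gripper's body (76 mm by 85 mm) begins 54 mm behind the grasp point. The pads swing forward as they close: fully open they stand 13 mm farther back than shut.
Start: joints at [1.184, 0.383, 0.044, 1.598, -0.018, 1.161, -0.05], TCP at [0.185, -0.623, 0.198] pointing down, gripper open.
Joint ranges: [-2.61, 2.61], [-0.41, 2.15], [-1.48, 1.57], [0, 2.5], [-1.57, 4.71], [0.05, 1.97], [-2.85, 2.85]. Speed limits (rad/s): [2.79, 2.79, 3.14, 3.14, 3.14, 3.14, 3.14].

## Interface

Orientations are given as a rotation vector (axis times angle).
In Python, from rig import monitor, cams, env gives the robot as it stands.
- The arm moves only by the tool servo_tool, never from a script. Its argument "increments" is a list of rows, each a list of 3 entries, a list of its own where there are three numbers: the shift along the tool's x, y, z in mm, then the turn about the tool's x in degrees, then the opening, from -1 (shut) to 1 (fully open). In form: [[[x, y, z], spin, grip], ...]. A call has 1 to 8 rows; each row shifts and turns the commanded pose from where the row before left it, along the tool's axes as they then stand; what a row does not reach is not made up. A row lasts 1/10 s, in which the tool goes at most 50 mm and 8.59 degrees, less where a joint would pass 70% of its speed; a pose out of reach is approached as far as the arm can. A call with a gripper value outside its range is refused whole. The fingers move at their own pace and stop on an object; "squeeze" is the grip in N (left out, the last holds). Time passes only in rows, so rows that do not move let the fingers close. It gives the time, the measured TCP pose, the force and the opening at its end, in the units of the state.
- monitor.state(): the state, without advancing time (a new reading comes with each control period).
- cams.camera(name): name is "side" or "top" or "wrist"; returns a dict with "color" (480x640x3 uint8, red, green, blue), "depth" (480x640 float32, m along the optical axis (not along the pixel's ray), 0 where there is no reading), "fx", "fy", "cx", "cy" (pixels), "position" and "attitude" of the camera in the world. Camera axes: x right, y down, z forward; pixel columns grow to the right and rows downward; lengths in m; the calibration is good to about 2 mm. A picture is of the moment at which its call begins.
- env.hand_in(): hands the job in, once; it reports no verdict.
The state is a dict: "time": time; "joint_positions": joint angles; "joint_velocities": joint speeds; "joint_efforts": joint torques, N m; "ee_pos": TCP position; "eef_rot": TCP orientation; "contact_force": force on the tool from outside, world axes, zero at the start; "ft_torque": the same for the moment, N m; "gripper_width": opening from 0.0 (shut) to 1.0 (fully open).
Only numpy, scipy, OpenCV 4.12 (cv2) and the standard library are available. Lean on these libraries where they do the work, as an engineer would, in place of code of your own. Each camera call takes 0.05 s, during which the arm holds its last target.

## Task

Re-aim the bedside lamp with the white aiming unit: swing its steel brake arch up and all the way back, turn the black knob in small turns until the dark steel pointer stands exactly opposite the narrow upright tab on the scale (not the low round stud), and press the arch fully down again to clamp the setting. Only then switch the lamp on by pushing the toggle on the separate white switch block all the way over, away from the side it leans to. Do not knock the other things on the nightstand about.

Things in the scene. Friction and masses are not known exactly. Their poses are not given: they have to be found in the camera images.
- aimbox: Aiming unit, fixed to the nightstand: white box 130 (x) x 180 (y) x 45 mm high. Origin: centre of its underside. Its x axis points away from the robot, from the knob to the scale; its y axis runs along the scale; z up. It stands turned about the vertical by up to 0.3 rad.
- knob_grip (a point): Centre of the knob's grip bar, on the knob's vertical axis, 82 mm above the nightstand (unit frame: x -25, y 0 mm). Black knob: bar 32 mm long, 12 mm thick, 40 mm high (its top is 99 mm above the nightstand, its underside 59) on a round skirt 36 mm across. This point's x axis lies along the bar; y is across it (the 12 mm to grip). Low brake jaws beside the skirt reach 56 mm above the nightstand.
- knob (a joint): Knob angle, rad, positive counter-clockwise seen from above, 0 when the bar lies along the unit's x axis, range -3.6 to 3.6. Stays where left (friction about 0.04 N m). 1 rad counter-clockwise moves the pointer 18 mm along the unit's +y; clockwise, -y.
- pointer_tip (a point): Tip of the dark steel pointer, about 52 mm above the nightstand (unit frame: x 38 mm), pointing along the unit's x at the scale. It slides along the unit's y, driven by the knob only.
- mark: The mark: upright narrow dark steel tab on the unit's deck at the far edge of the scale, 6 mm wide (y), 12 mm long (x), 12 mm high, fixed during a run, 28 to 50 mm to one side of the scale's middle. Origin: at the tab's centre line, on the deck; its axes are parallel to the unit's. Aligned: the pointer tip has the same y in the unit's frame, within the tab's width (3 mm either way).
- stud: Not the mark: low round dark steel stud 12 mm across, 6 mm high, on the other side of the scale. Origin: centre of its underside.
- arch (a joint): Brake arch angle, rad: 0 fully down (level, bar towards the robot), 1.57 upright, 1.75 all the way back (stop). Stays where it is left (friction about 0.14 N m, about 1 to 2 N at the bar). It must be above 1.5 to count as back and below 0.1 to count as down. As it goes up it draws the two brake jaws off the knob's skirt.
- arch_bar (a point): Middle of the arch's cross bar: round steel bar 10 mm thick, 124 mm long along the unit's y, 155 mm from the hinge; its centre is 75 mm above the nightstand with the arch down, clear of the box's front (unit frame x -100 mm). Two side arms, 124 mm apart, join it to the hinge; the knob stands up between them when the arch is down.
- arch_hinge (a point): Point on the arch's hinge axis, midway between the arms, 75 mm above the nightstand (unit frame x 55, y 0 mm). The axis is the unit's y; with arch angle a the bar stands 155 cos(a) mm towards -x and 155 sin(a) mm above this point.
- toggle_base: Lamp switch block, fixed: white, 70 (x) x 50 (y) x 25 mm high, to the right or the left of the aiming unit. Origin: centre of its underside. The toggle swings in its x-z plane, about an axis along its y that lies 22 mm above the nightstand.
- toggle_tip (a point): Centre of the 26 mm steel ball on the toggle's end, 70 mm from its axis. Off, it leans 0.5 rad to the block's -x; on, 0.5 rad to the block's +x.
- toggle (a joint): Toggle angle, rad: 0 off, 1.0 on (stop). Stays where left; friction 0.06 N m. On means above 0.85.
- saucer: White porcelain saucer, 124 mm across, 20 mm high. Loose bystander: leave it where it is. Origin: centre of its underside.
- case: Closed stainless steel spectacle case, 160 x 60 x 36 mm. Loose bystander: leave it where it is. Origin: centre of its underside.
- capsule: Round grey silicone drying capsule with white twist cap, 52 mm across, 40 mm high. Loose bystander: leave it where it is. Origin: centre of its underside.
- tray: Two stacked white plastic battery trays, together 110 x 70 x 53 mm. Loose bystander: leave it where it is. Origin: centre of its underside.
- tumbler: Drinking glass, 70 mm across, 90 mm high. Loose bystander: leave it where it is. Origin: centre of its underside.
- book: Book lying flat, 180 x 120 x 22 mm. Loose bystander: leave it where it is. Origin: centre of its underside.
- pillbox: Small grey plastic pill box, 90 x 32 x 22 mm. Loose bystander: leave it where it is. Origin: centre of its underside.
Mind the look-alikes: they are no part of the job. What is shaped like the toggle_base but brown is not meant.

How it is judged:
By the outcome, as a careful person would: the job done as asked, in the order asked, and still so for the second after the job is handed in, with the robot touching nothing.
It also fails if it takes over 72 s, if anything falls off the work surface, if the arm or the gripper's body presses on something with over 40 N, if the wrist force passes 120 N, or if a joint passes its speed limit or range.

## Working session

There is one attempt and no reset: what is moved stays moved. The work goes in short steps, Python scripts to look and compute and a tool call to move; the robot and the scene stay as the last step left them, time stands still between calls to the robot, and variables do not carry over. Pictures are saved under pics/ and viewed, and the job is handed in when it is done.

Besides the shell and the picture viewer there is one more tool, called after "Call:" in YAML: its name, and indented under it one key for each argument. servo_tool: Moves the arm, as the interface text tells. Its arguments: {"type":"object","properties":{"increments":{"type":"array"},"squeeze":{"type":"number"}},"required":["increments"]}

```bash
ls; mkdir -p pics
python3 - <<'E'
from rig import monitor,cams,env
import cv2
print(monitor.state())
for n in ["side","top","wrist"]:
    c=cams.camera(n); cv2.imwrite(f"pics/{n}0.png",c["color"][:,:,::-1])
    print(n,c["fx"],c["fy"],c["cx"],c["cy"],c["position"],c["attitude"])
E
```

```text
pics
{'time': 0.0, 'joint_positions': array([ 1.18420605,  0.38382431,  0.04380487,  1.59959847, -0.01790997,
        1.16118707, -0.04988011]), 'joint_velocities': array([ 1.46620535e-04, -1.68707397e-05,  2.90008888e-04,  5.72472692e-04,
        8.67584571e-05, -2.66452369e-04,  2.19592190e-03]), 'joint_efforts': array([-1.20522545e-04, -4.33465934e+01,  1.02432344e+00, -2.49514890e+01,
        1.04982272e-02,  1.12448347e-02,  4.53708004e-07]), 'ee_pos': array([ 0.18483029, -0.62208582,  0.19698237]), 'eef_rot': array([ 2.06690972,  0.30344071, -2.06794757]), 'contact_force': array([-0.33670997,  0.19053738, -0.2494579 ]), 'ft_torque': array([-0.02795053, -0.06229246,  0.0342006 ]), 'gripper_width': 1.0061770526372884}
side 520.5651999775723 520.5651999775723 320.7023522499097 241.59750136987861 [0.47046001 0.97035854 0.77727234] [-0.06658381  2.72306926 -1.48275585]
top 607.5095284765432 607.5095284765432 321.1497845347872 227.9028218043528 [ 0.38808538 -0.06987631  1.36208601] [-2.15452851  2.16744281 -0.13386008]
wrist 382.1235447369595 382.1235447369595 320.48820569729554 239.02737215274195 [ 0.25209385 -0.60259859  0.37258141] [ 2.33255411 -1.73616021 -0.24878889]
```

View pics/top0.png

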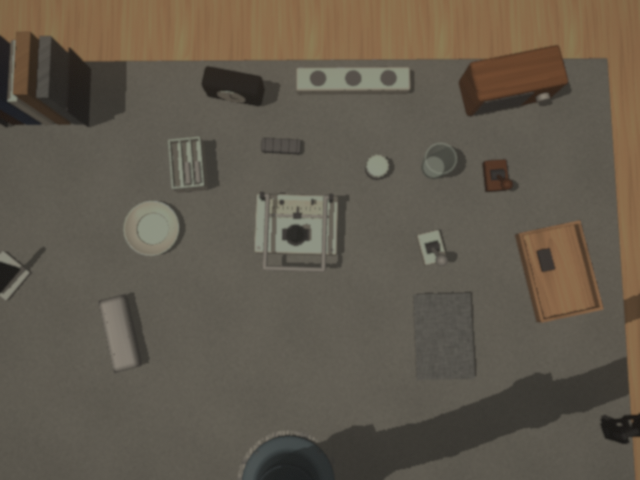

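View pics/side0.png

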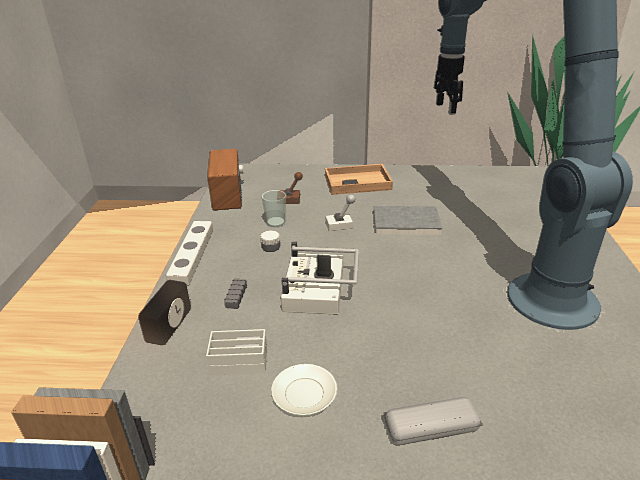

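View pics/wrist0.png

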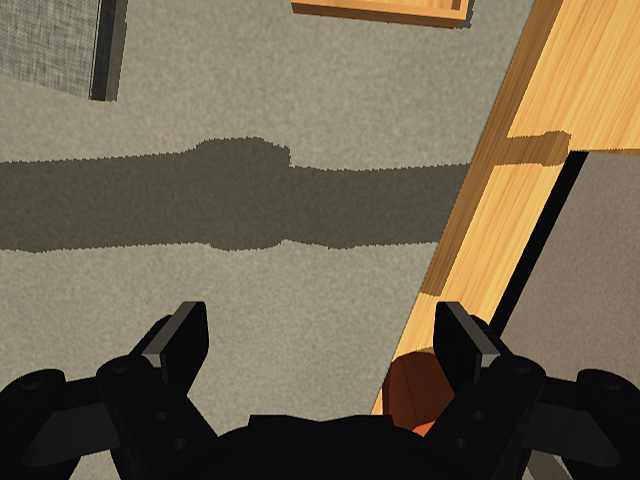

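The top view shows the aiming unit at about (297,225) and the white switch block at about (432,247). The brown decoy is at (497,175). Next I'll zoom in.

```bash
cat > h.py <<'E'
from rig import monitor,cams,env
import cv2,numpy as np
from scipy.spatial.transform import Rotation as R
def rot(a):
    a=np.asarray(a,float); return R.from_rotvec(a).as_matrix()
def ray(c,u,v,z):
    d=rot(c["attitude"])@np.array([(u-c["cx"])/c["fx"],(v-c["cy"])/c["fy"],1]); p=np.array(c["position"])
    return p+d*(z-p[2])/d[2]
def proj(c,P):
    q=rot(c["attitude"]).T@(np.array(P)-np.array(c["position"])); return np.array([c["fx"]*q[0]/q[2]+c["cx"],c["fy"]*q[1]/q[2]+c["cy"]])
def unproj(c,u,v):
    z=c["depth"][int(v),int(u)]; return rot(c["attitude"])@(z*np.array([(u-c["cx"])/c["fx"],(v-c["cy"])/c["fy"],1]))+np.array(c["position"])
def crop(c,name,u0,v0,w,h,s):
    im=c["color"][v0:v0+h,u0:u0+w,::-1]; cv2.imwrite("pics/"+name,cv2.resize(im,None,fx=s,fy=s,interpolation=cv2.INTER_CUBIC))
E
python3 - <<'E'
from h import *
c=cams.camera("top"); crop(c,"t1.png",240,175,115,110,6); crop(c,"t2.png",405,215,60,60,8)
print(ray(c,298,228,0.045),ray(c,432,247,0.025), unproj(c,432,330))
s=cams.camera("side"); crop(s,"s1.png",270,180,110,150,4)
P=np.zeros((480,640,3))
# point cloud of box deck
uu,vv=np.meshgrid(np.arange(640),np.arange(480))
for n,c in (("top",c),("side",s)):
    d=c["depth"]; p=np.stack([(uu-c["cx"])/c["fx"]*d,(vv-c["cy"])/c["fy"]*d,d],-1)@rot(c["attitude"]).T+np.array(c["position"])
    np.save(n+"_pc.npy",p); np.save(n+"_col.npy",c["color"])
    cen=ray(cams.camera("top"),298,228,.045)
    m=(np.abs(p[...,2]-.045)<.003)&(np.hypot(p[...,0]-cen[0],p[...,1]-cen[1])<.16)
    if m.sum()>50:
        r=cv2.minAreaRect((p[m][:,:2]*1000).astype(np.float32)); print(n,m.sum(),r)
E
```

```text
[ 0.54731361 -0.02440437  0.045     ] [ 0.50572611 -0.31972406  0.025     ] [ 0.32450436 -0.31532871  0.02124718]
top 2602 ((558.2886962890625, -20.57421112060547), (179.2904815673828, 129.5994110107422), 88.05474853515625)
side 1630 ((556.0879516601562, -17.75012969970703), (184.86827087402344, 128.9203338623047), 87.81643676757812)
```

View pics/t1.png

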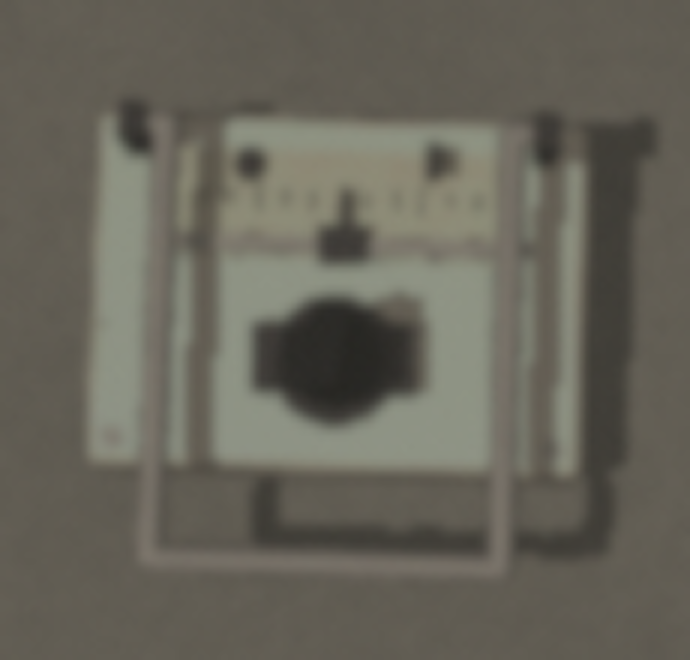

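View pics/t2.png

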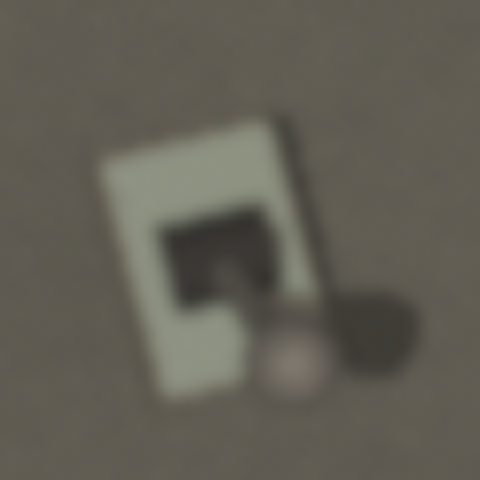

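View pics/s1.png

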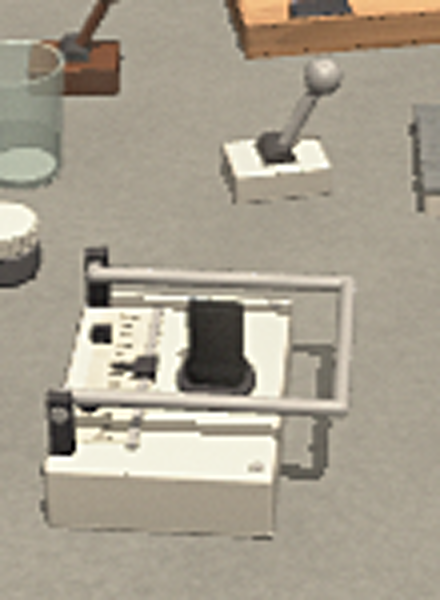

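Run:
```python
from h import *
s=monitor.state(); print(rot(s["eef_rot"]).round(3))
c=cams.camera("top"); 
def px(u,v,s,u0,v0): return (u+.5)/s-.5+u0,(v+.5)/s-.5+v0
# unit frame from top cloud
cen=np.array([.5572,-.0195]); 
for yawd in (-2.1,):
  y=np.radians(yawd); ex=np.array([np.cos(y),np.sin(y)]); ey=np.array([-np.sin(y),np.cos(y)])
  def loc(n,u,v,z):
    p=ray(c,*px(u,v,6,240,175),z)[:2]-cen; print(n,(p@ex*1000).round(1),(p@ey*1000).round(1))
  # deck corners at z=.045
  for q in((100,122),(588,150),(88,462),(578,474)): loc("corner",*q,.045)
  loc("stud",250,162,.051); loc("tab",432,162,.055); loc("ptip",348,195,.052); loc("pbase",343,243,.052)
  loc("knob skirt",333,358,.057); loc("barL",148,558,.075); loc("barR",500,571,.075); loc("hingeL",165,120,.075); loc("hingeR",512,125,.075)
  pc=np.load("top_pc.npy"); 
  q=(pc[...,:2]-cen); X=q@ex; Y=q@ey
  for n,lo,hi,r in (("bar+arch",.07,.09,.12),("knobtop",.09,.11,.06)):
    m=(pc[...,2]>lo)&(pc[...,2]<hi)&(abs(X)<.13)&(abs(Y)<r)
    print(n,m.sum(),X[m].min(),X[m].max(),Y[m].min(),Y[m].max(),pc[m][:,2].max() )
    if n=="knobtop": print(cv2.minAreaRect((np.c_[X[m],Y[m]]*1000).astype(np.float32)))
  m=(pc[...,2]>.068)&(abs(X+.1)<.012)&(abs(Y)<.055); 
  print("bar",np.polyfit(Y[m],X[m],1), pc[m][:,2].mean())
# toggle
for n in("top","side"):
    pc=np.load(n+"_pc.npy"); d=np.hypot(pc[...,0]-.506,pc[...,1]+.32)
    m=(abs(pc[...,2]-.025)<.004)&(d<.055); print(n,cv2.minAreaRect((pc[m][:,:2]*1000).astype(np.float32)))
    m=(pc[...,2]>.078)&(d<.08); p=pc[m]; print(m.sum(),p.mean(0),p.min(0),p.max(0))
```

```text
[[-0.     0.285 -0.959]
 [ 0.001 -0.959 -0.285]
 [-1.    -0.001  0.   ]]
corner 60.7 89.0
corner 55.8 -89.9
corner -64.2 87.9
corner -63.1 -89.6
stud 46.6 33.1
tab 47.9 -33.2
ptip 35.4 -3.0
pbase 17.7 -1.8
knob skirt -24.9 0.1
barL -99.8 62.0
barR -100.6 -62.3
hingeL 56.9 62.5
hingeR 59.0 -61.7
bar+arch 1054 -0.10365335853874352 0.06333027279626657 -0.07919302245008294 0.07723525151562892 0.08973553547424684
knobtop 89 -0.039671800094419174 -0.007601215554861454 -0.0073945187780572645 0.005046674948245916 0.10533957717969944
((-23.757064819335938, -0.8936767578125), (11.898377418518066, 32.18785095214844), 85.6890869140625)
bar [ 0.00171243 -0.09867255] 0.0784461228725702
top ((506.9396057128906, -319.2693176269531), (69.66226196289062, 50.384559631347656), 13.929083824157715)
119 [ 0.47374879 -0.32635841  0.09167932] [ 0.46221473 -0.33869355  0.08176244] [ 0.48533842 -0.31529443  0.09892522]
side ((503.7825927734375, -315.5270690917969), (69.39222717285156, 58.492740631103516), 15.59624195098877)
60 [ 0.47225104 -0.3197891   0.08817827] [ 0.4610136  -0.33168471  0.07806007] [ 0.48352998 -0.30985369  0.09733324]
```

Measurements from the top view:

| Item | Value |
|---|---|
| Unit centre | (557.2, -19.5) mm |
| Unit yaw | -2.1° |
| Mark | unit y ≈ -33 mm |
| Pointer | unit y ≈ -2 to -3 mm |
| Knob angle | ≈ -0.08 rad |

I'll turn the tool to the unit's orientation first, then travel.

Call:
servo_tool:
  increments:
    - [[0,0,0],-8.5,0]
    - [[0,0,0],-8.5,0]
    - [[0,0,0],-8.5,0]
    - [[0,0,0],-8.5,0]
    - [[0,0,0],-8.5,0]
    - [[0,0,0],-8.5,0]
    - [[0,0,0],-8.5,0]
    - [[0,0,0],-8.5,-0.3]
  squeeze: 25

```text
time: 1.2
ee_pos: [0.1851, -0.6231, 0.1984]
eef_rot: [1.274, 1.166, -1.275]
contact_force: [-0.3, 0.7, 0.3]
gripper_width: 0.356
```

Call:
servo_tool:
  increments:
    - [[0,10,-25],-3.3,-0.3]
    - [[0,15,-38],0,-0.3]
    - [[0,16,-40],0,-0.3]
    - [[0,16,-40],0,-0.3]
    - [[0,16,-40],0,-0.3]
    - [[0,16,-40],0,-0.3]
    - [[0,16,-40],0,-0.3]
    - [[0,16,-40],0,-0.3]

```text
time: 2.0
ee_pos: [0.3194, -0.324, 0.1987]
eef_rot: [1.237, 1.19, -1.237]
contact_force: [1.0, -0.5, 0.6]
gripper_width: 0.348
```

Call:
servo_tool:
  increments:
    - [[0,16,-40],0,-0.3]
    - [[0,16,-40],0,-0.3]
    - [[0,16,-40],0,-0.3]
    - [[0,16,-40],0,-0.3]
    - [[0,16,-40],0,-0.3]
    - [[0,16,-40],0,-0.3]
    - [[0,16,-40],0,-0.3]
    - [[0,0,0],0,-0.3]

```text
time: 2.8
ee_pos: [0.4439, -0.0428, 0.1996]
eef_rot: [1.232, 1.196, -1.224]
contact_force: [-0.7, 0.4, -0.5]
gripper_width: 0.355
```

```bash
cat >> h.py <<'E'
cen=np.array([.5572,-.0195]); yaw=np.radians(-2.1)
ex=np.array([np.cos(yaw),np.sin(yaw)]); ey=np.array([-np.sin(yaw),np.cos(yaw)])
def tounit(p): q=np.array(p)[:2]-cen; return np.array([q@ex,q@ey])*1000
def st():
    s=monitor.state(); Rm=rot(s["eef_rot"]); ty=Rm[:,1]
    print("t",round(s["time"],2),"unit xy",tounit(s["ee_pos"]).round(1),"z",round(s["ee_pos"][2]*1000,1),"tool y ang in unit deg",round(np.degrees(np.arctan2(ty[1],ty[0])-yaw),2),"F",s["contact_force"].round(1),"g",round(s["gripper_width"],3),"q7",s["joint_positions"][6].round(2)); return s,Rm
E
python3 - <<'E'
from h import *
st()
c=cams.camera("wrist"); cv2.imwrite("pics/w1.png",c["color"][:,:,::-1])
for y in(-62,0,62):
  print(proj(c,[*(cen+ex*-.1+ey*y/1000),.075]))
E
```

```text
t 2.8 unit xy [-112.4  -27.5] z 199.6 tool y ang in unit deg 0.61 F [-0.7  0.4 -0.5] g 0.355 q7 -0.02
[334.63422474 260.96881933]
[336.40841743 186.35887046]
[338.39487592 102.82252894]
```

View pics/w1.png

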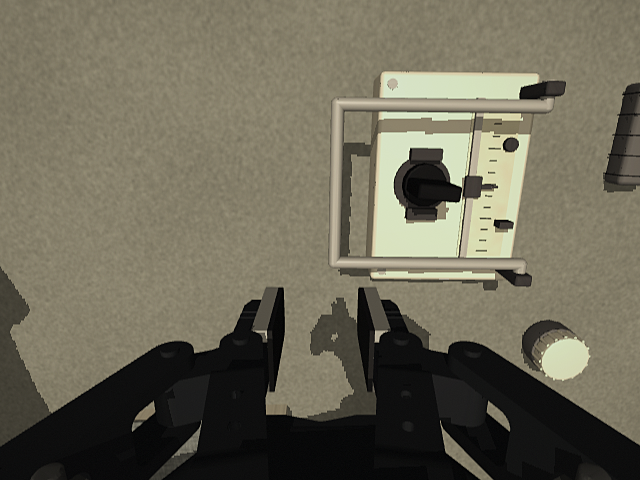

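The wrist view confirms the geometry: bar at u≈337, pointer tip at about (494,186), tab at about (504,223) and stud at (511,145). I'll refine the mark and pointer positions.

Run:
```python
from h import *
c=cams.camera("wrist"); crop(c,"w1c.png",380,120,160,140,5)
for z in(.045,.057): print("tab",z,tounit(ray(c,504,224,z)))
print("ptip",tounit(ray(c,496,186,.052)),"stud",tounit(ray(c,511,145,.051)))
```

```text
tab 0.045 [ 49.36372347 -40.36636284]
tab 0.057 [ 43.39668491 -37.47987895]
ptip [34.46489846 -5.74555741] stud [42.71599287 27.95241718]
```

View pics/w1c.png

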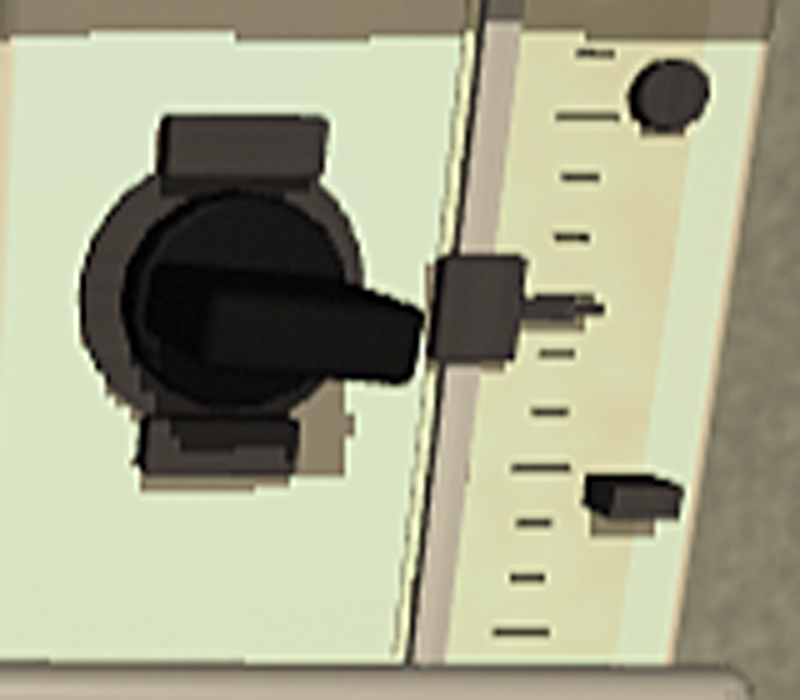

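Call:
servo_tool:
  increments:
    - [[10,6,-14],-0.3,-0.3]
    - [[20,6,-14],-0.3,-0.3]
    - [[30,0,0],0,-0.3]
    - [[30,0,0],0,-0.3]
    - [[0,0,0],0,-0.3]

```text
time: 3.4
ee_pos: [0.4494, -0.0243, 0.1046]
eef_rot: [1.227, 1.203, -1.238]
contact_force: [-0.4, -1.2, -0.4]
gripper_width: 0.351
```

Run:
```python
from h import *
st()
```

```text
t 3.4 unit xy [-107.5   -8.7] z 104.6 tool y ang in unit deg 0.39 F [-0.4 -1.2 -0.4] g 0.351 q7 -0.21
```

Call:
servo_tool:
  increments:
    - [[0,5,-7],0,-0.3]
    - [[0,0,0],0,-0.3]
    - [[0,0,0],0,-0.3]

```text
time: 3.7
ee_pos: [0.4613, -0.0155, 0.1102]
eef_rot: [1.23, 1.193, -1.227]
contact_force: [0.0, -0.0, -0.5]
gripper_width: 0.347
```

Run:
```python
from h import *
st()
```

```text
t 3.7 unit xy [-96.    0.5] z 110.2 tool y ang in unit deg 0.55 F [ 0.  -0.  -0.5] g 0.347 q7 -0.23
```

Call:
servo_tool:
  increments:
    - [[15,-4,0],0,-0.3]
    - [[20,0,0],0,-0.3]
    - [[16,0,0],0,-0.3]
    - [[2,0,0],0,-0.3]
    - [[0,0,0],0,-0.3]
    - [[0,0,0],0,-1]
    - [[0,0,0],0,-1]
    - [[0,0,0],0,-1]

```text
time: 4.5
ee_pos: [0.4562, -0.0155, 0.0562]
eef_rot: [1.23, 1.195, -1.228]
contact_force: [0.3, -0.6, 0.3]
gripper_width: -0.007
```

Run:
```python
from h import *
st()
c=cams.camera("side"); crop(c,"s2.png",230,180,200,150,4)
```

```text
t 4.5 unit xy [-101.1    0.3] z 56.2 tool y ang in unit deg 0.54 F [ 0.3 -0.6  0.3] g -0.007 q7 -0.31
```

View pics/s2.png

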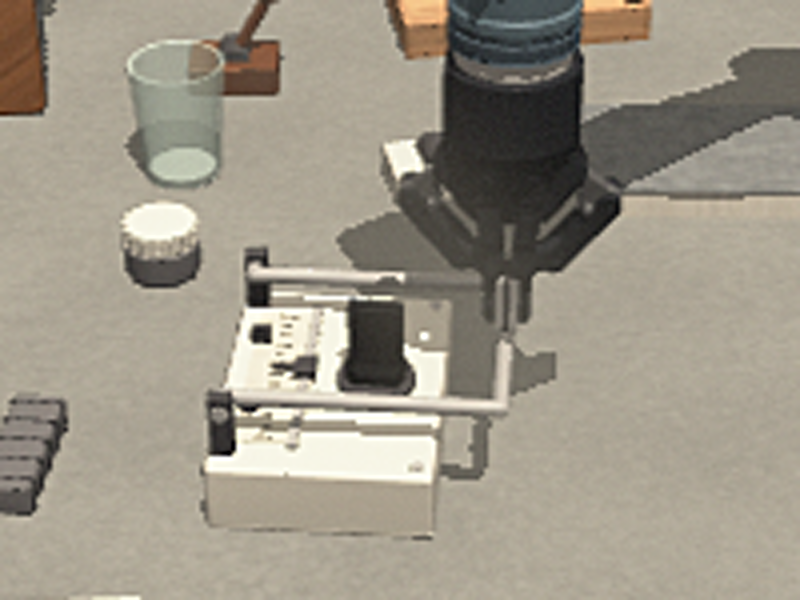

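Call:
servo_tool:
  increments:
    - [[0,0,0],0,-1]
    - [[0,0,0],0,-1]

```text
time: 4.75
ee_pos: [0.4555, -0.0154, 0.0555]
eef_rot: [1.229, 1.196, -1.229]
contact_force: [-0.5, -0.7, -0.2]
gripper_width: -0.002
```

Run:
```python
from h import *
st()
c=cams.camera("wrist"); cv2.imwrite("pics/w2.png",c["color"][:,:,::-1])
```

```text
t 4.75 unit xy [-101.8    0.4] z 55.5 tool y ang in unit deg 0.55 F [-0.5 -0.7 -0.2] g -0.002 q7 -0.31
```

View pics/w2.png

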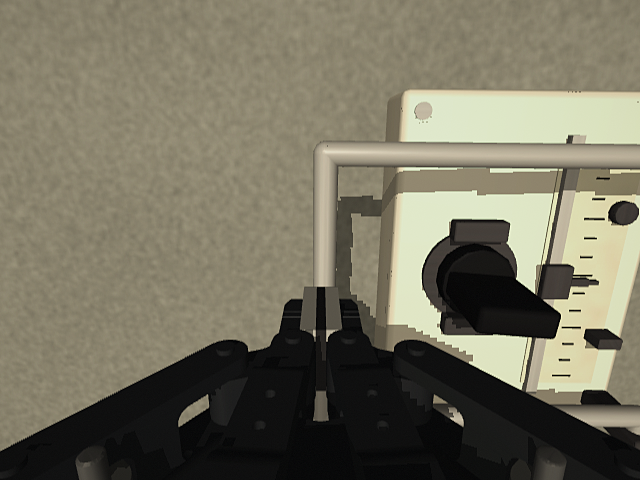

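The gripper reads shut, so it's unclear whether the bar is held. I'll zoom in and use depth to check.

Run:
```python
from h import *
c=cams.camera("wrist"); crop(c,"w2c.png",260,240,130,110,6)
s=cams.camera("side"); crop(s,"s3.png",330,230,60,60,10)
for v in(180,220,260,285,295,310,325): print(v,[unproj(c,u,v).round(3).tolist() for u in(312,324,334)])
```

```text
180 [[0.451, 0.025, -0.0], [0.458, 0.035, 0.08], [0.462, 0.035, 0.08]]
220 [[0.45, 0.001, -0.0], [0.458, 0.019, 0.08], [0.462, 0.019, 0.078]]
260 [[0.45, -0.025, -0.0], [0.457, 0.002, 0.08], [0.461, 0.001, 0.078]]
285 [[0.457, 0.055, 0.231], [0.457, -0.009, 0.08], [0.461, -0.01, 0.078]]
295 [[0.452, -0.004, 0.1], [0.457, -0.004, 0.1], [0.461, -0.005, 0.1]]
310 [[0.453, -0.004, 0.113], [0.457, -0.005, 0.112], [0.46, -0.004, 0.113]]
325 [[0.453, -0.005, 0.122], [0.457, -0.004, 0.123], [0.46, -0.005, 0.123]]
```

View pics/w2c.png

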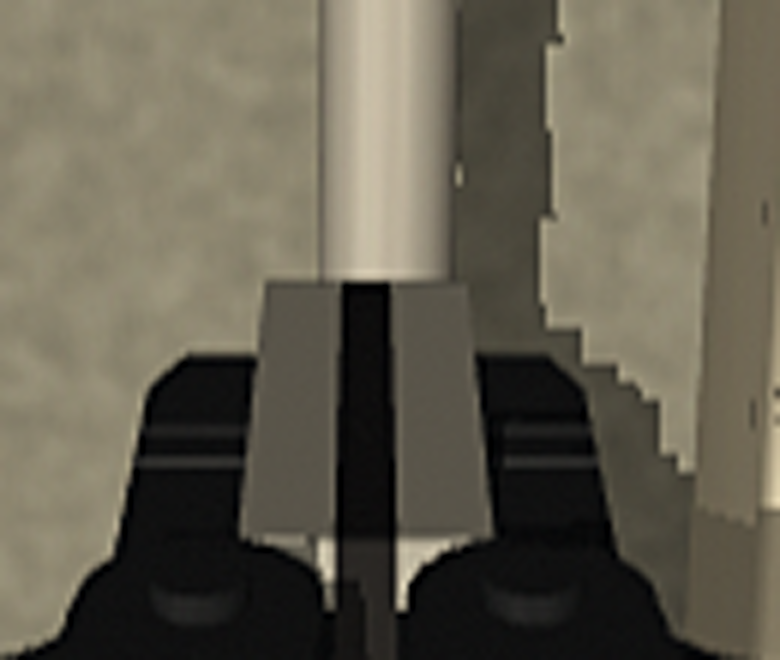

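View pics/s3.png

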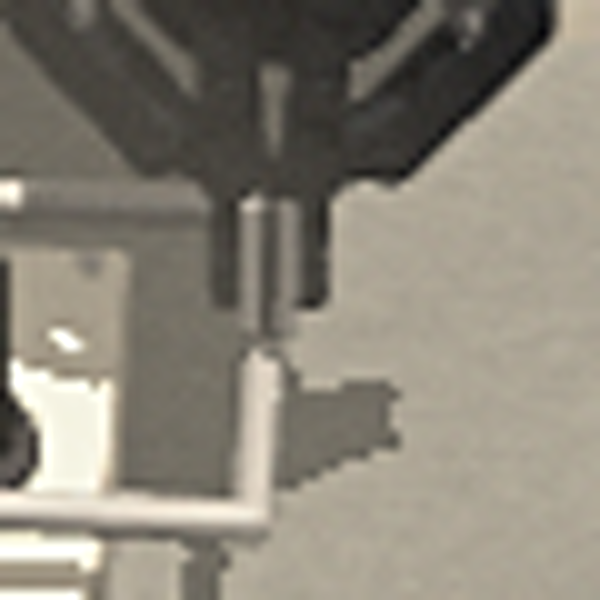

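Run:
```python
from h import *
s=monitor.state(); p=s["ee_pos"]; print(p, rot(s["eef_rot"]).round(3))
for n in("side","wrist","top"):
    c=cams.camera(n)
    print(n,"tcp",proj(c,p).round(1),"tcp+37",proj(c,p+[0,0,.037]).round(1),"bar",proj(c,[*(cen+ex*-.1),.075]).round(1))
c=cams.camera("wrist")
for v in range(288,330,6): print(v,unproj(c,315,v).round(4),unproj(c,332,v).round(4))
s=cams.camera("side")
for v in range(255,275,2): print(v,[unproj(s,u,v).round(3).tolist() for u in(351,355,358,361)])
```

```text
[ 0.45536735 -0.01537662  0.05536099] [[-0.     1.    -0.027]
 [ 0.    -0.027 -1.   ]
 [-1.    -0.    -0.   ]]
side tcp [355.7 272.6] tcp+37 [356.1 259.6] bar [355.1 265.6]
wrist tcp [320.8 277.6] tcp+37 [320.8 312.2] bar [325.1 295. ]
top tcp [293.7 269.9] tcp+37 [293. 269.] bar [293.5 268.6]
288 [ 0.4534 -0.0045  0.0933] [ 0.46   -0.0045  0.0935]
294 [ 0.4535 -0.0042  0.0995] [ 0.4598 -0.0045  0.0993]
300 [ 0.4536 -0.0043  0.1046] [ 0.4597 -0.0046  0.1042]
306 [ 0.4536 -0.0043  0.1094] [ 0.4596 -0.0048  0.1087]
312 [ 0.4537 -0.0042  0.1141] [ 0.4594 -0.0047  0.1135]
318 [ 0.4538 -0.0041  0.1186] [ 0.4593 -0.0041  0.1188]
324 [ 0.4538 -0.0042  0.1224] [ 0.4592 -0.0052  0.1209]
255 [[0.467, -0.009, 0.109], [0.458, -0.005, 0.112], [0.451, -0.008, 0.11], [0.445, -0.01, 0.109]]
257 [[0.467, -0.009, 0.104], [0.458, -0.002, 0.108], [0.451, -0.004, 0.107], [0.444, -0.009, 0.104]]
259 [[0.467, -0.006, 0.1], [0.458, -0.006, 0.1], [0.451, -0.004, 0.102], [0.444, -0.008, 0.099]]
261 [[0.467, -0.14, 0.001], [0.458, -0.005, 0.095], [0.451, -0.004, 0.096], [0.441, -0.139, 0.002]]
263 [[0.466, -0.133, -0.0], [0.458, -0.02, 0.08], [0.451, -0.008, 0.088], [0.441, -0.137, -0.003]]
265 [[0.466, -0.124, -0.0], [0.458, -0.012, 0.079], [0.448, -0.126, -0.002], [0.441, -0.127, -0.002]]
267 [[0.466, -0.113, 0.001], [0.458, -0.002, 0.081], [0.449, -0.113, 0.002], [0.441, -0.119, -0.003]]
269 [[0.466, -0.108, -0.001], [0.458, 0.005, 0.08], [0.448, -0.109, -0.002], [0.441, -0.105, 0.001]]
271 [[0.466, -0.098, -0.0], [0.458, 0.01, 0.078], [0.449, -0.094, 0.003], [0.441, -0.099, -0.0]]
273 [[0.466, -0.091, -0.002], [0.458, 0.02, 0.08], [0.449, -0.087, 0.001], [0.441, -0.09, 0.0]]
```

Both cameras put the pad tips at z≈0.090 while the reported TCP z is 0.055. With the gripper fully shut and no force, the tips must be above the bar. So the real tips sit about 34 mm higher than reported, and I'll open and go lower.

Call:
servo_tool:
  increments:
    - [[-5,2,0],0,-0.3]
    - [[0,0,0],0,-0.3]
    - [[0,0,0],0,-0.3]
    - [[12,0,0],0,-0.3]
    - [[12,0,0],0,-0.3]
    - [[12,0,0],0,-0.3]
    - [[3,0,0],0,-0.3]
    - [[0,0,0],0,-0.3]

```text
time: 5.95
ee_pos: [0.4562, -0.0152, 0.0201]
eef_rot: [1.228, 1.199, -1.231]
contact_force: [-0.0, 0.8, 0.7]
gripper_width: 0.347
```

Call:
servo_tool:
  increments:
    - [[0,0,0],0,-1]
    - [[0,0,0],0,-1]
    - [[0,0,0],0,-1]
    - [[0,0,0],0,-1]
  squeeze: 25

```text
time: 6.35
ee_pos: [0.457, -0.0153, 0.0215]
eef_rot: [1.229, 1.197, -1.23]
contact_force: [-1.6, 0.9, 0.8]
gripper_width: 0.105
```

Run:
```python
from h import *
st()
s=cams.camera("side"); crop(s,"s4.png",310,220,90,75,8)
```

```text
t 6.35 unit xy [-100.3    0.5] z 21.5 tool y ang in unit deg 0.54 F [-1.6  0.9  0.8] g 0.105 q7 -0.37
```

View pics/s4.png

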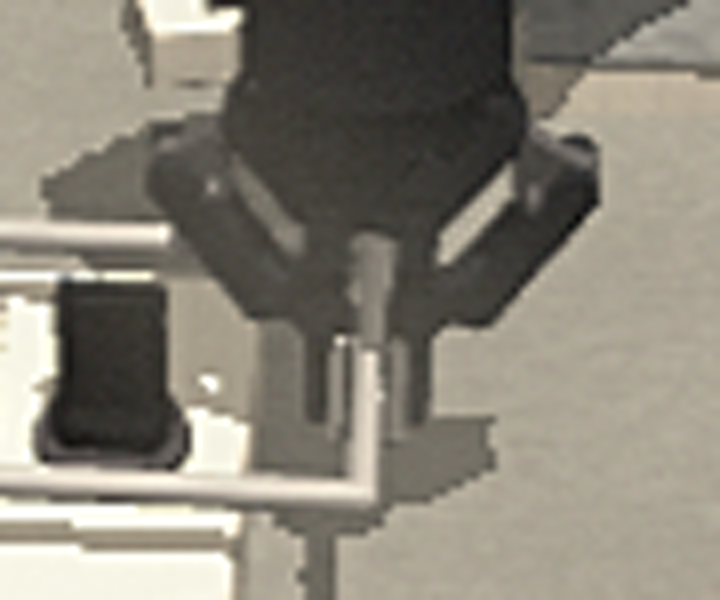

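The jaws closed on the bar at 0.105 (about 9 mm), so it is gripped. Next I'll work out the arc increments.

Run:
```python
import numpy as np
a=np.linspace(0,1.76,17); x=155*(1-np.cos(a)); z=155*np.sin(a)
print([[-round(float(d),1),round(float(e),1)] for d,e in zip(np.diff(z),np.diff(x))])
```

```text
[[-17.0, 0.9], [-16.8, 2.8], [-16.4, 4.6], [-15.8, 6.4], [-15.0, 8.1], [-14.0, 9.7], [-12.9, 11.2], [-11.6, 12.5], [-10.1, 13.7], [-8.6, 14.7], [-6.9, 15.6], [-5.1, 16.3], [-3.3, 16.7], [-1.5, 17.0], [0.4, 17.0], [2.3, 16.9]]
```

Call:
servo_tool:
  increments:
    - [[-17,1,0],0,-1]
    - [[-17,3,0],0,-1]
    - [[-16,5,0],0,-1]
    - [[-16,6,0],0,-1]
    - [[-15,8,0],0,-1]
    - [[-14,10,0],0,-1]
    - [[-13,11,0],0,-1]
    - [[-12,12,0],0,-1]

```text
time: 7.2
ee_pos: [0.5083, -0.0173, 0.1409]
eef_rot: [1.222, 1.203, -1.239]
contact_force: [-7.5, -0.2, 4.9]
gripper_width: 0.106
```

Run:
```python
from h import *
st()
s=cams.camera("side"); crop(s,"s5.png",250,160,150,150,4)
```

```text
t 7.2 unit xy [-49.    0.4] z 140.9 tool y ang in unit deg 0.54 F [-7.5 -0.2  4.9] g 0.106 q7 -0.25
```

View pics/s5.png

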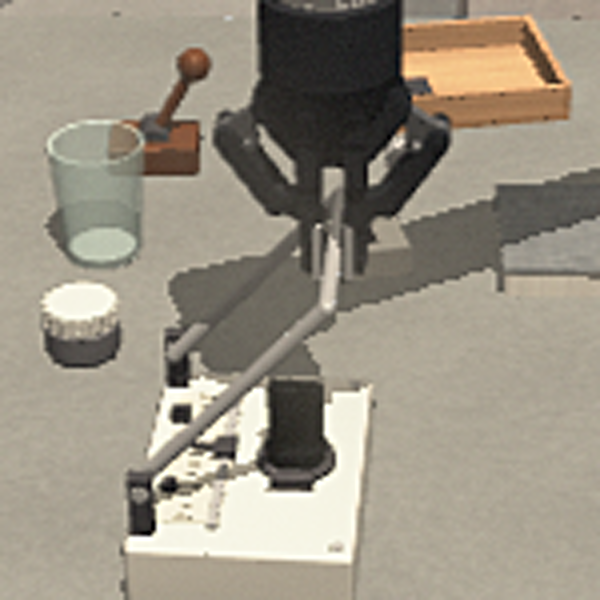

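Call:
servo_tool:
  increments:
    - [[-10,14,0],0,-1]
    - [[-9,15,0],0,-1]
    - [[-7,15,0],0,-1]
    - [[-5,16,0],0,-1]
    - [[-3,17,0],0,-1]
    - [[-1,17,0],0,-1]
    - [[0,17,0],0,-1]
    - [[2,17,0],0,-1]

```text
time: 8.05
ee_pos: [0.6403, -0.0221, 0.175]
eef_rot: [1.227, 1.197, -1.235]
contact_force: [-34.7, -0.5, 33.7]
gripper_width: 0.105
```

Call:
servo_tool:
  increments:
    - [[0,4,0],0,-1]
    - [[0,0,0],0,-1]
    - [[0,0,0],0,-1]

```text
time: 8.35
ee_pos: [0.6391, -0.0221, 0.1753]
eef_rot: [1.22, 1.203, -1.243]
contact_force: [-15.2, -2.0, 13.0]
gripper_width: 0.106
```

Run:
```python
from h import *
st()
s=cams.camera("side"); crop(s,"s6.png",230,130,160,160,4)
```

```text
t 8.35 unit xy [82.   0.4] z 175.3 tool y ang in unit deg 0.49 F [-15.2  -2.   13. ] g 0.106 q7 -0.3
```

View pics/s6.png

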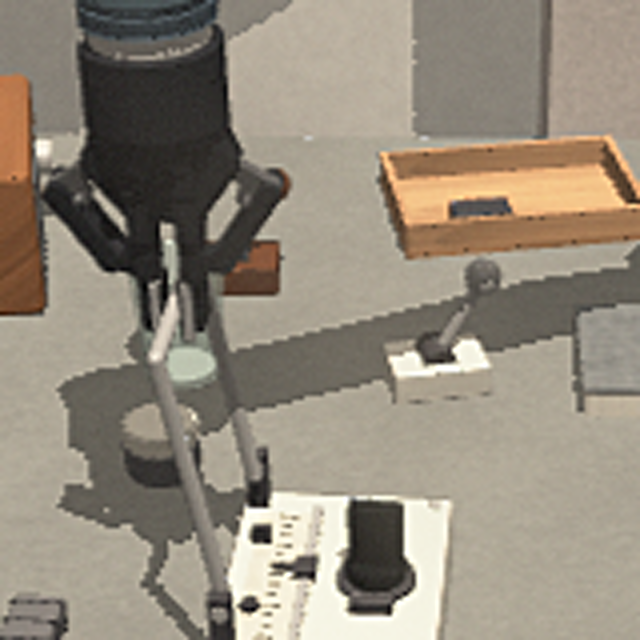

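The arch is against its back stop, with the bar at unit x ≈ 82 mm. I'll release, rise clear, take it back over the knob and turn the jaws.

Call:
servo_tool:
  increments:
    - [[0,-4,0],0,-0.5]
    - [[0,0,0],0,-0.4]
    - [[0,0,0],0,-0.4]
    - [[-15,0,0],0,-0.4]
    - [[-25,0,0],0,-0.4]
    - [[-20,0,0],0,-0.4]
    - [[-5,-20,0],0,-0.1]
    - [[0,-35,0],0,-0.1]

```text
time: 9.2
ee_pos: [0.5895, -0.0183, 0.2424]
eef_rot: [1.234, 1.193, -1.223]
contact_force: [-0.8, 0.1, -0.1]
gripper_width: 0.454
```

Call:
servo_tool:
  increments:
    - [[0,-35,0],0,-0.1]
    - [[0,-13,0],0,-0.1]
    - [[0,0,0],-8.5,-0.1]
    - [[0,0,0],-8.5,-0.1]
    - [[0,0,0],-8.5,-0.1]
    - [[0,0,0],-8.5,-0.1]
    - [[0,0,0],-8.5,-0.1]
    - [[0,0,0],-8.5,-0.1]

```text
time: 10.0
ee_pos: [0.5398, -0.0175, 0.2405]
eef_rot: [0.55, 1.498, -0.548]
contact_force: [-0.7, -0.2, -0.3]
gripper_width: 0.447
```

Call:
servo_tool:
  increments:
    - [[0,0,0],-8.5,-0.1]
    - [[0,0,0],-8.5,-0.1]
    - [[0,0,0],-8.5,-0.1]
    - [[0,0,0],-8.5,-0.1]
    - [[0,0,0],0,-0.1]
    - [[0,0,0],0,-0.1]

```text
time: 10.6
ee_pos: [0.5392, -0.0176, 0.24]
eef_rot: [0.093, 1.567, -0.092]
contact_force: [0.4, -0.9, 0.8]
gripper_width: 0.446
```

Run:
```python
from h import *
st()
c=cams.camera("wrist"); cv2.imwrite("pics/w3.png",c["color"][:,:,::-1])
t=cams.camera("top"); crop(t,"t3.png",240,160,115,110,6)
```

```text
t 10.6 unit xy [-18.    1.2] z 240.0 tool y ang in unit deg 85.37 F [ 0.4 -0.9  0.8] g 0.446 q7 1.23
```

View pics/w3.png

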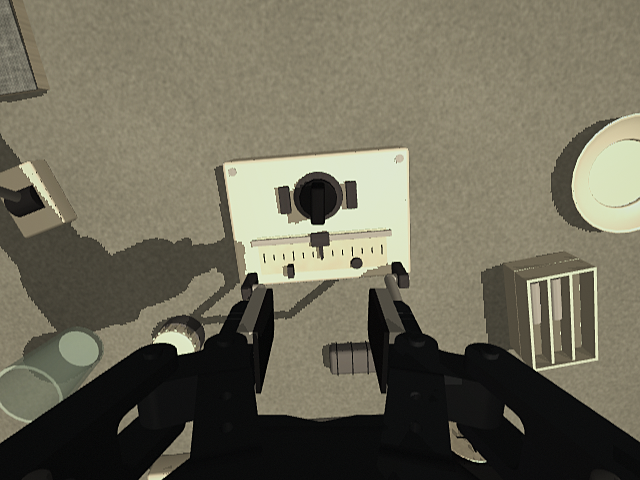

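Run:
```python
from h import *
c=cams.camera("wrist"); crop(c,"w3c.png",220,140,195,150,4)
print(c["position"])
for q in((222,162),(408,148)): print("front corner",tounit(ray(c,*q,.045)))
for x,y,z in((-65,90,45),(-65,-90,45),(48,-33.2,57),(48,33,51),(38,-2.5,52),(-25,0,99),(-9,0,99),(-41,0,99)):
  print((x,y,z),proj(c,[*(cen+ex*x/1000+ey*y/1000),z/1000]).round(1), ((proj(c,[*(cen+ex*x/1000+ey*y/1000),z/1000])-[220,140])*4).round())
```

```text
[ 0.4688997  -0.00948081  0.41520389]
front corner [-65.86261608 -88.97363971]
front corner [-65.06250948  87.90663948]
(-65, 90, 45) [410.2 147.9] [761.  32.]
(-65, -90, 45) [221.1 163. ] [ 4. 92.]
(48, -33.2, 57) [291.2 273.8] [285. 535.]
(48, 33, 51) [356.7 266.9] [547. 508.]
(38, -2.5, 52) [321.  260.5] [404. 482.]
(-25, 0, 99) [318.2 208.2] [393. 273.]
(-9, 0, 99) [319.7 226.5] [399. 346.]
(-41, 0, 99) [316.7 189.3] [387. 197.]
```

View pics/w3c.png

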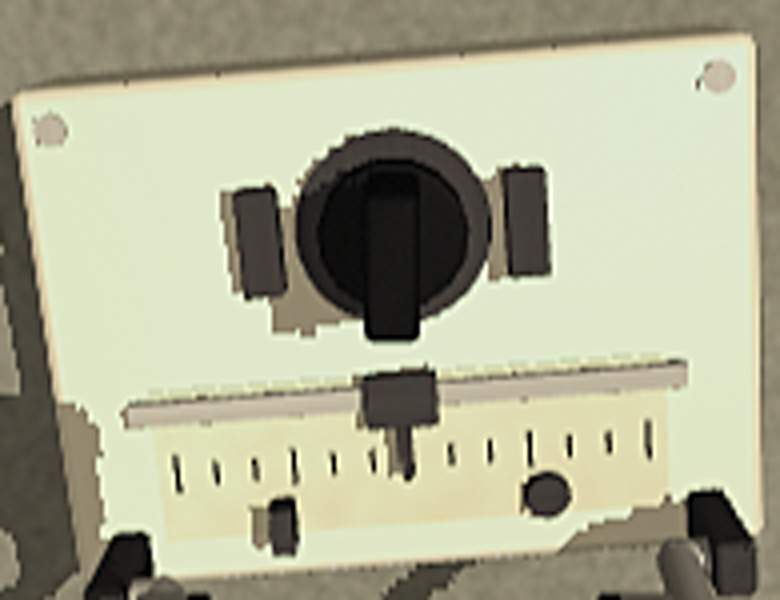

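View pics/t3.png

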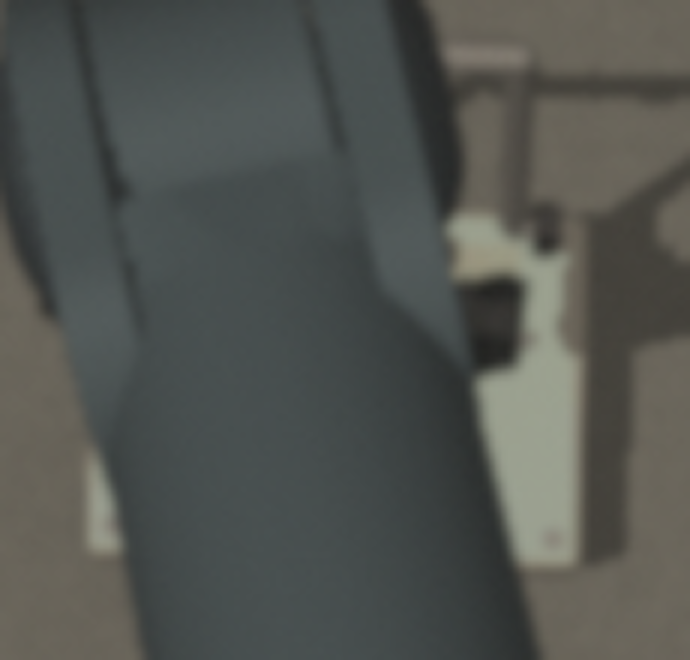

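The cues agree: pointer y ≈ -1.6 mm and knob ≈ -5.3°, with the mark at y ≈ -33.1 mm. That means turning the knob about 100° clockwise. I'll descend onto it.

Call:
servo_tool:
  increments:
    - [[10,-2,-7],0.7,-0.1]
    - [[30,0,0],0,-0.1]
    - [[40,0,0],0,-0.1]
    - [[40,0,0],0,-0.1]
    - [[30,0,0],0,-0.1]
    - [[0,0,0],0,-0.1]
    - [[0,0,0],0,-0.1]

```text
time: 11.45
ee_pos: [0.5305, -0.0186, 0.0892]
eef_rot: [0.1, 1.57, -0.099]
contact_force: [0.6, 0.2, -0.1]
gripper_width: 0.45
```

Run:
```python
from h import *
st()
```

```text
t 11.45 unit xy [-26.7  -0.1] z 89.2 tool y ang in unit deg 84.84 F [ 0.6  0.2 -0.1] g 0.45 q7 1.08
```

Call:
servo_tool:
  increments:
    - [[20,0,1.5],0,-0.1]
    - [[20,0,0],0,-0.1]
    - [[16,0,0],0,-0.1]
    - [[0,0,0],0,-0.1]
    - [[0,0,0],0,-1]
    - [[0,0,0],0,-1]
    - [[0,0,0],0,-1]
    - [[0,0,0],0,-1]
  squeeze: 40

```text
time: 12.25
ee_pos: [0.5339, -0.0195, 0.0349]
eef_rot: [0.099, 1.566, -0.1]
contact_force: [-1.6, -1.5, 5.9]
gripper_width: 0.133
```

Run:
```python
from h import *
st()
c=cams.camera("wrist"); cv2.imwrite("pics/w4.png",c["color"][:,:,::-1])
```

```text
t 12.25 unit xy [-23.3  -0.8] z 34.9 tool y ang in unit deg 84.82 F [-1.6 -1.5  5.9] g 0.133 q7 1.01
```

View pics/w4.png

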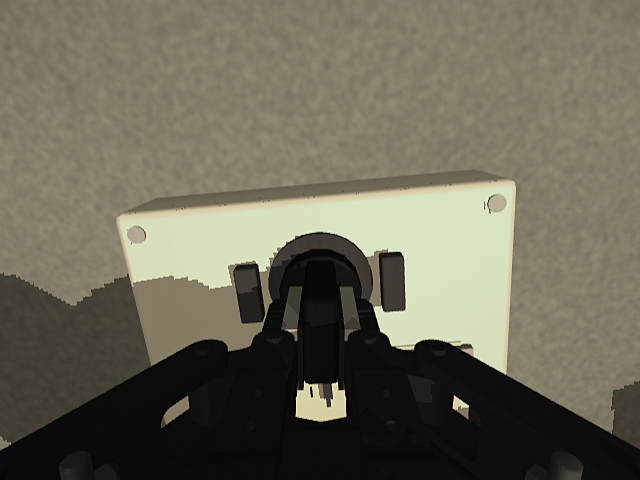

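The knob bar is held (0.133, about 11 mm). Now I'll turn it clockwise, starting with 60°.

Call:
servo_tool:
  increments:
    - [[0,0,-1],4,-1]
    - [[0,0,0],8,-1]
    - [[0,0,0],8,-1]
    - [[0,0,0],8,-1]
    - [[0,0,0],8,-1]
    - [[0,0,0],8,-1]
    - [[0,0,0],8,-1]
    - [[0,0,0],8,-1]

```text
time: 13.1
ee_pos: [0.5328, -0.0211, 0.0349]
eef_rot: [0.915, 1.366, -0.918]
contact_force: [-0.8, -3.4, 6.2]
gripper_width: 0.134
```

Call:
servo_tool:
  increments:
    - [[0,0,0],8,-1]
    - [[0,0,0],8,-1]
    - [[0,0,0],8,-1]
    - [[0,0,0],6,-1]
    - [[0,0,0],0,-1]
    - [[0,0,0],0,-1]

```text
time: 13.7
ee_pos: [0.5317, -0.0213, 0.0348]
eef_rot: [1.3, 1.143, -1.305]
contact_force: [-3.0, -3.7, 8.5]
gripper_width: 0.135
```

Run:
```python
from h import *
st()
c=cams.camera("wrist"); cv2.imwrite("pics/w5.png",c["color"][:,:,::-1])
c=cams.camera("side"); crop(c,"s7.png",260,210,120,110,6)
```

```text
t 13.7 unit xy [-25.4  -2.7] z 34.8 tool y ang in unit deg -5.23 F [-3.  -3.7  8.5] g 0.135 q7 -0.39
```

View pics/w5.png

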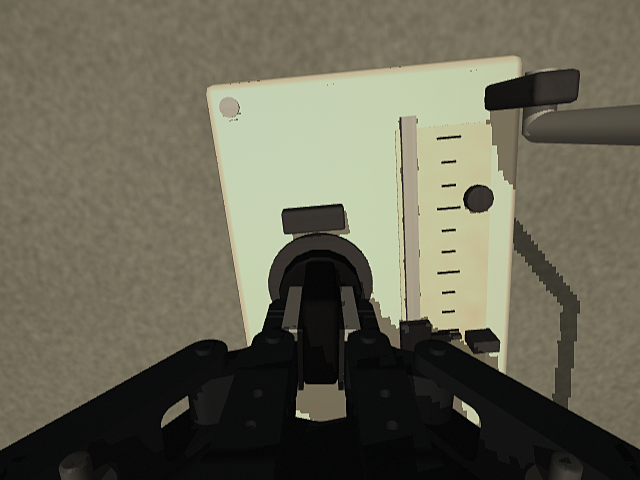

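View pics/s7.png

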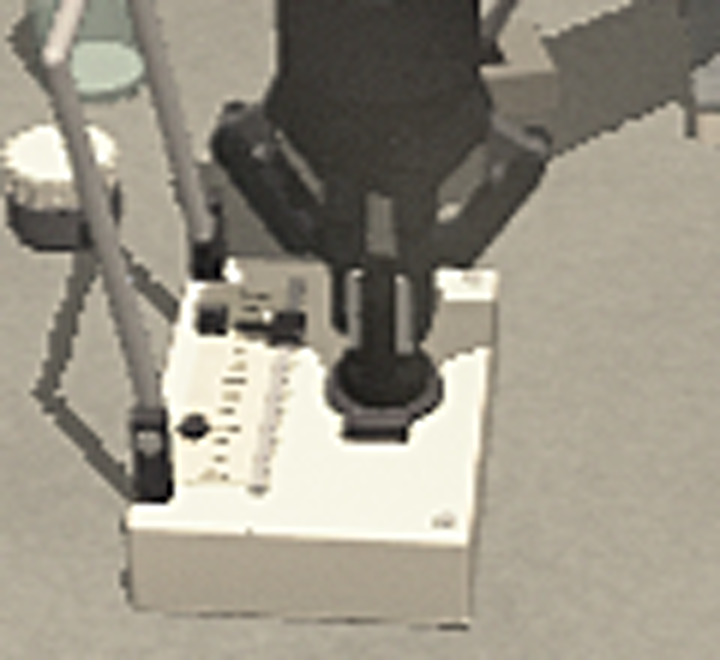

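Call:
servo_tool:
  increments:
    - [[0,0,0],5,-1]
    - [[0,0,0],5,-1]
    - [[0,0,0],0,-1]
    - [[0,0,0],0,-1]

```text
time: 14.2
ee_pos: [0.5314, -0.0212, 0.0348]
eef_rot: [1.425, 1.048, -1.431]
contact_force: [-3.7, -3.8, 9.4]
gripper_width: 0.132
```

Run:
```python
from h import *
st()
c=cams.camera("wrist"); crop(c,"w6.png",380,280,140,100,5)
c=cams.camera("side"); crop(c,"s8.png",275,240,60,70,10)
```

```text
t 14.2 unit xy [-25.7  -2.7] z 34.8 tool y ang in unit deg -15.24 F [-3.7 -3.8  9.4] g 0.132 q7 -0.55
```

View pics/w6.png

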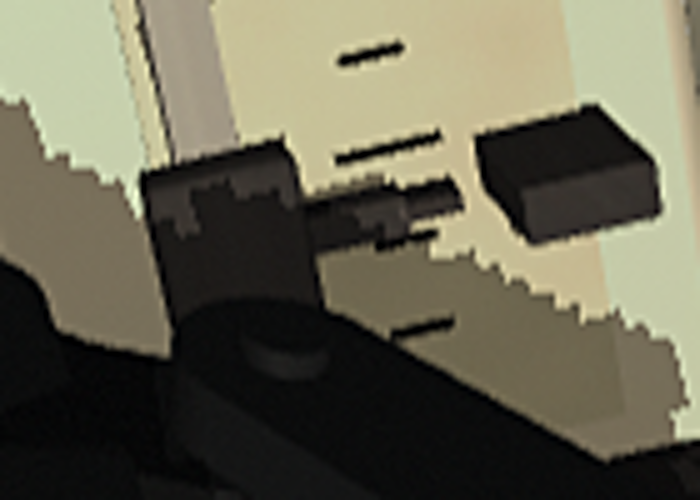

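View pics/s8.png

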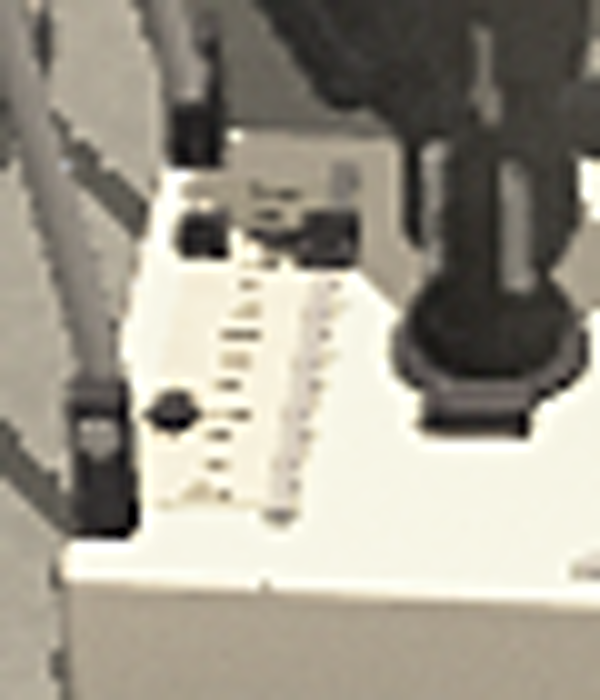

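Run:
```python
from h import *
c=cams.camera("wrist"); print(tounit(c["position"]),c["position"][2])
f=lambda n,u,v,z: print(n,tounit(ray(c,380+(u+.5)/5-.5,280+(v+.5)/5-.5,z)).round(2))
f("tab top c",594,203,.057)
for q in((525,190),(655,165),(660,212),(535,242)): f("tab corner",*q,.057)
f("tab base +y",480,137,.045); f("tab base +y far",597,105,.045)
f("ptr tip",455,196,.052); f("tip lo",462,210,.052); f("tip hi",458,180,.052); f("ptr root",315,225,.052)
f("tick-30 L",338,160,.0455);f("tick-30 R",440,136,.0455);f("t-20",370,55,.0455);f("t-40",408,241,.0455);f("t-50",423,328,.0455)
```

```text
[-7.23826451 65.61233734] 0.21008091414868388
tab top c [ 47.58 -34.34]
tab corner [ 41.84 -31.46]
tab corner [ 53.28 -32.02]
tab corner [ 53.13 -36.76]
tab corner [ 41.96 -36.83]
tab base +y [ 42.37 -32.41]
tab base +y far [ 53.54 -31.98]
ptr tip [ 37.16 -33.57]
tip lo [ 37.56 -35.15]
tip hi [ 37.67 -32.03]
ptr root [ 24.24 -33.15]
tick-30 L [ 28.85 -30.98]
tick-30 R [ 38.59 -31.02]
t-20 [ 33.59 -21.06]
t-40 [ 33.87 -41.24]
t-50 [ 33.75 -51.03]
```

The tab reads y ≈ -34.5 and the pointer ≈ -33.6 in the same view, about 0.9 mm short. I'll turn another 3°, then release and rise for a clear look.

Call:
servo_tool:
  increments:
    - [[0,0,0],3,-1]
    - [[0,0,0],0,-1]
    - [[0,0,0],0,-0.5]
    - [[0,0,0],0,-0.3]
    - [[0,0,0],0,-0.3]
    - [[-20,0,0],0,-0.3]
    - [[-35,0,0],0,-0.3]
    - [[-40,0,0],0,-0.3]

```text
time: 15.15
ee_pos: [0.5301, -0.0182, 0.1277]
eef_rot: [1.462, 1.025, -1.467]
contact_force: [0.8, -0.5, 0.6]
gripper_width: 0.351
```

Call:
servo_tool:
  increments:
    - [[-40,0,0],8,-0.3]
    - [[-40,0,0],0,-0.3]
    - [[-30,0,0],-8,-0.3]
    - [[0,0,0],-8,-0.3]
    - [[0,0,0],-8,-0.3]
    - [[0,0,0],0,-0.3]
    - [[0,0,0],0,-0.3]

```text
time: 15.85
ee_pos: [0.5314, -0.0186, 0.2379]
eef_rot: [1.265, 1.173, -1.266]
contact_force: [-0.5, 0.1, 0.4]
gripper_width: 0.352
```

Run:
```python
from h import *
st()
c=cams.camera("wrist"); cv2.imwrite("pics/w7.png",c["color"][:,:,::-1]); print(tounit(c["position"]))
for q in((48,-33.5,57),(38,-33.5,52)): print(proj(c,[*(cen+ex*q[0]/1000+ey*q[1]/1000),q[2]/1000]))
```

```text
t 15.85 unit xy [-25.8  -0. ] z 237.9 tool y ang in unit deg -2.29 F [-0.5  0.1  0.4] g 0.352 q7 -0.19
[-23.01966357  70.02761287]
[398.33994009 237.5048269 ]
[387.14838563 236.48876   ]
```

View pics/w7.png

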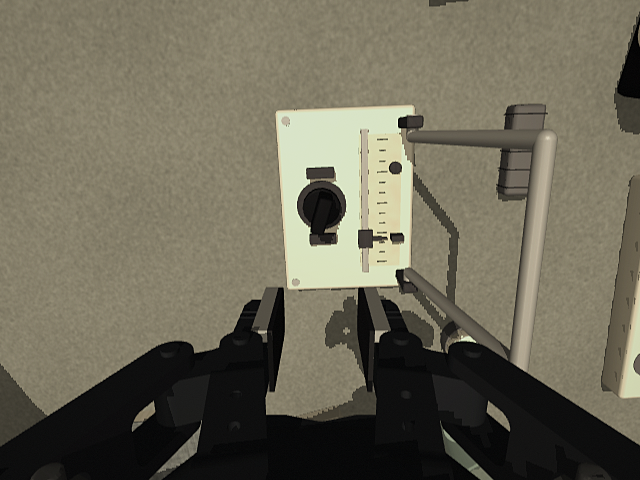

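Run:
```python
from h import *
c=cams.camera("wrist"); crop(c,"w7c.png",350,190,70,80,10)
s=cams.camera("side"); crop(s,"s9.png",270,225,70,60,10)
```

```text
(no output)
```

View pics/w7c.png

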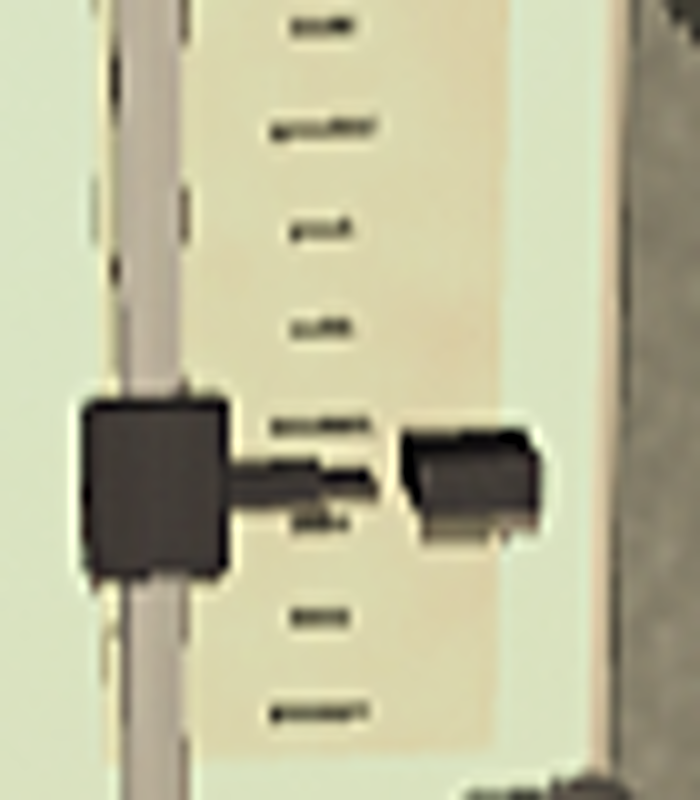

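View pics/s9.png

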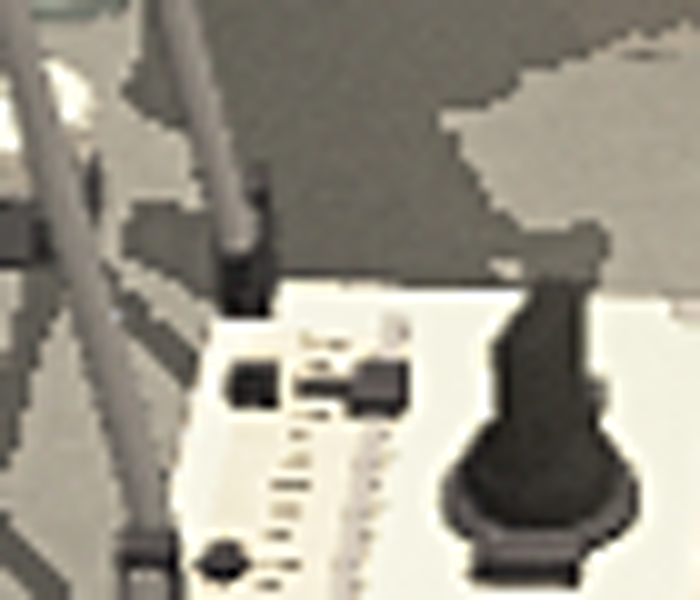

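Run:
```python
from h import *
c=cams.camera("wrist")
f=lambda n,u,v,z: print(n,tounit(ray(c,350+(u+.5)/10-.5,190+(v+.5)/10-.5,z)).round(2))
f("tab top +y",480,456,.057); f("tab top -y",480,514,.057); f("tab base +y",470,430,.045)
f("tip c",365,486,.052); f("tip hi",362,470,.052); f("tip lo",362,500,.052); f("root",260,482,.052)
f("t-30",325,427,.0455); f("t-40",320,524,.0455); f("t0",325,130,.0455)
s=cams.camera("side")
g=lambda n,u,v,z: print(n,tounit(ray(s,270+(u+.5)/10-.5,225+(v+.5)/10-.5,z)).round(2))
g("S tip",300,387,.052); g("S arm",330,387,.052); g("S tab top -y",255,360,.057); g("S tab base +y",255,408,.045)
```

```text
tab top +y [ 47.25 -31.19]
tab top -y [ 47.36 -37.05]
tab base +y [ 48.57 -31.87]
tip c [ 37.   -35.26]
tip hi [ 36.69 -33.62]
tip lo [ 36.72 -36.69]
root [ 26.69 -34.48]
t-30 [ 34.04 -30.89]
t-40 [ 33.61 -40.96]
t0 [33.81 -0.89]
S tip [ 34.83 -32.28]
S arm [ 27.59 -32.8 ]
S tab top -y [ 46.06 -35.7 ]
S tab base +y [ 46.13 -32.55]
```

The wrist view shows the pointer tip and tab centre within about 0.5 mm, and the coarser side view within 1.6 mm. That is aligned, so I'll fetch the arch.

Call:
servo_tool:
  increments:
    - [[0,20,0],-2.8,-0.2]
    - [[0,35,0],0,-0.2]
    - [[0,35,0],0,-0.2]
    - [[0,18,0],0,-0.2]
    - [[0,0,0],0,-0.2]
    - [[0,0,0],0,-0.2]

```text
time: 16.7
ee_pos: [0.6391, -0.0224, 0.2377]
eef_rot: [1.228, 1.199, -1.229]
contact_force: [0.2, -0.0, 0.0]
gripper_width: 0.4
```

Run:
```python
from h import *
st()
c=cams.camera("wrist"); cv2.imwrite("pics/w8.png",c["color"][:,:,::-1]); print(proj(c,[*(cen+ex*.0825),.2275]))
```

```text
t 16.7 unit xy [82.   0.1] z 237.7 tool y ang in unit deg 0.64 F [ 0.2 -0.   0. ] g 0.4 q7 -0.19
[321.84971893 270.46807163]
```

View pics/w8.png

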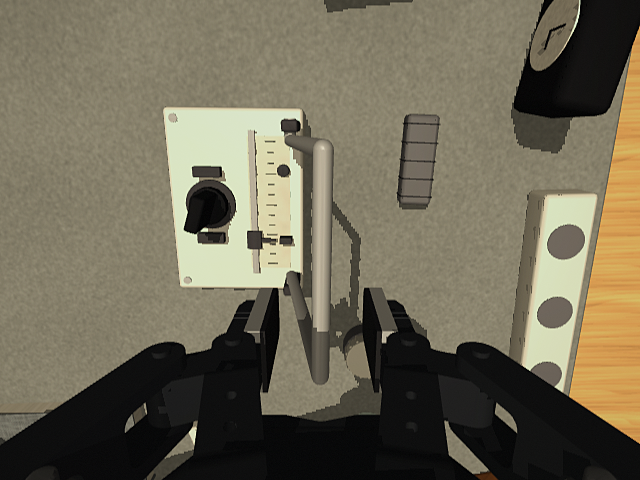

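Call:
servo_tool:
  increments:
    - [[25,0,0],0,-0.2]
    - [[25,0,0],0,-0.2]
    - [[12,0,0],0,-0.2]
    - [[0,0,0],0,-0.2]
    - [[0,0,0],0,-1]
    - [[0,0,0],0,-1]
    - [[0,0,0],0,-1]
    - [[0,0,0],0,-1]
  squeeze: 25

```text
time: 17.55
ee_pos: [0.6396, -0.0225, 0.178]
eef_rot: [1.228, 1.197, -1.228]
contact_force: [-4.3, -0.9, 5.2]
gripper_width: 0.098
```

Call:
servo_tool:
  increments:
    - [[-1,-16,0],0,-1]
    - [[-1,-17,0],0,-1]
    - [[1,-17,0],0,-1]
    - [[3,-17,0],0,-1]
    - [[5,-16,0],0,-1]
    - [[7,-16,0],0,-1]
    - [[9,-15,0],0,-1]
    - [[10,-14,0],0,-1]

```text
time: 18.35
ee_pos: [0.5148, -0.0179, 0.1452]
eef_rot: [1.233, 1.192, -1.22]
contact_force: [1.9, 2.5, 2.2]
gripper_width: 0.105
```

Run:
```python
from h import *
s,_=st(); u=tounit(s["ee_pos"]); dz=s["ee_pos"][2]*1000-21.5
print("arch ang",np.arctan2(dz,55-u[0]),np.hypot(dz,55-u[0]))
```

```text
t 18.35 unit xy [-42.5   0. ] z 145.2 tool y ang in unit deg 0.68 F [1.9 2.5 2.2] g 0.105 q7 -0.18
arch ang 0.9033106318290839 157.47471320296933
```

Call:
servo_tool:
  increments:
    - [[12,-12,0],0,-1]
    - [[13,-11,0],0,-1]
    - [[14,-10,0],0,-1]
    - [[15,-8,0],0,-1]
    - [[16,-6,0],0,-1]
    - [[16,-5,0],0,-1]
    - [[16,-2,0],0,-1]
    - [[14,-1,0],0,-1]

```text
time: 19.15
ee_pos: [0.4573, -0.0158, 0.0273]
eef_rot: [1.23, 1.198, -1.225]
contact_force: [-2.1, 2.9, 1.8]
gripper_width: 0.103
```

Call:
servo_tool:
  increments:
    - [[4,0,0],0,-1]
    - [[3,0,0],0,-1]
    - [[0,0,0],0,-1]

```text
time: 19.45
ee_pos: [0.4571, -0.0159, 0.0206]
eef_rot: [1.229, 1.199, -1.226]
contact_force: [-1.1, 4.9, -1.2]
gripper_width: 0.105
```

Run:
```python
from h import *
s,_=st(); u=tounit(s["ee_pos"]); dz=s["ee_pos"][2]*1000-21.5
print("arch ang",np.arctan2(dz,55-u[0]),np.hypot(dz,55-u[0]))
c=cams.camera("side"); crop(c,"s10.png",250,190,150,130,5)
```

```text
t 19.45 unit xy [-100.2   -0. ] z 20.6 tool y ang in unit deg 0.71 F [-1.1  4.9 -1.2] g 0.105 q7 -0.28
arch ang -0.005741255949504946 155.20713288617827
```

View pics/s10.png

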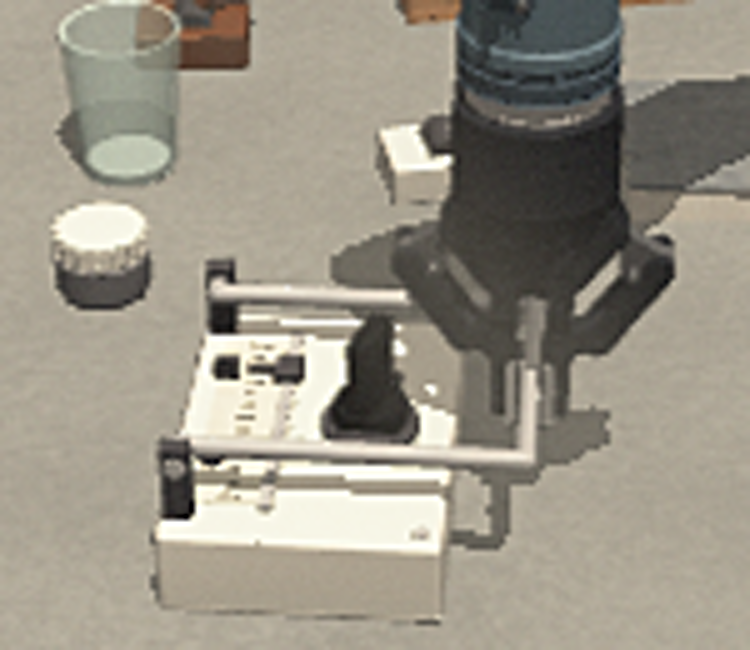

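Call:
servo_tool:
  increments:
    - [[0,0,0],0,-0.4]
    - [[0,0,0],0,-0.4]
    - [[-15,0,0],0,-0.4]
    - [[-20,0,0],0,-0.4]
    - [[-12,0,0],0,-0.4]
    - [[0,0,0],0,-1]
    - [[0,0,0],0,-1]
    - [[0,0,0],0,-1]

```text
time: 20.3
ee_pos: [0.4559, -0.0182, 0.0667]
eef_rot: [1.227, 1.198, -1.229]
contact_force: [-1.2, -0.5, 0.1]
gripper_width: 0.005
```

Call:
servo_tool:
  increments:
    - [[8,0,0],0,-1]
    - [[8,0,0],0,-1]
    - [[3,0,0],0,-1]
    - [[2,0,0],0,-1]
    - [[0,0,0],0,-1]

```text
time: 20.8
ee_pos: [0.4553, -0.0179, 0.0468]
eef_rot: [1.225, 1.2, -1.231]
contact_force: [-5.6, -0.8, 10.9]
gripper_width: 0.0
```

Run:
```python
from h import *
st()
```

```text
t 20.8 unit xy [-101.9   -2.2] z 46.8 tool y ang in unit deg 0.65 F [-5.6 -0.8 10.9] g 0.0 q7 -0.24
```

Call:
servo_tool:
  increments:
    - [[2,0,0],0,-1]
    - [[0,0,0],0,-1]
    - [[0,0,0],0,-1]

```text
time: 21.1
ee_pos: [0.4554, -0.018, 0.0463]
eef_rot: [1.224, 1.199, -1.232]
contact_force: [-9.2, 0.0, 24.2]
gripper_width: 0.001
```

Call:
servo_tool:
  increments:
    - [[-20,0,0],0,-1]
    - [[-40,0,0],0,-1]
    - [[-50,0,0],0,-1]
    - [[-45,0,0],0,-1]
    - [[-20,0,0],0,-1]
    - [[0,0,0],0,-1]

```text
time: 21.7
ee_pos: [0.4597, -0.0179, 0.223]
eef_rot: [1.231, 1.19, -1.223]
contact_force: [0.7, -0.9, 0.5]
gripper_width: -0.004
```

Run:
```python
from h import *
st()
c=cams.camera("wrist"); cv2.imwrite("pics/w9.png",c["color"][:,:,::-1]); crop(c,"w9c.png",390,100,180,150,4)
c=cams.camera("side"); crop(c,"s11.png",250,190,150,130,5)
uu,vv=np.meshgrid(np.arange(640),np.arange(480)); d=c["depth"]
p=np.stack([(uu-c["cx"])/c["fx"]*d,(vv-c["cy"])/c["fy"]*d,d],-1)@rot(c["attitude"]).T+np.array(c["position"])
X=(p[...,:2]-cen)@ex;Y=(p[...,:2]-cen)@ey
m=(abs(X+.1)<.015)&(abs(Y)<.06)&(p[...,2]>.05)&(p[...,2]<.12); print("bar top z",np.percentile(p[m][:,2],[10,50,90]),m.sum())
```

```text
t 21.7 unit xy [-97.5  -2. ] z 223.0 tool y ang in unit deg 0.65 F [ 0.7 -0.9  0.5] g -0.004 q7 -0.08
bar top z [0.07579179 0.07869628 0.08099645] 141
```

View pics/w9c.png

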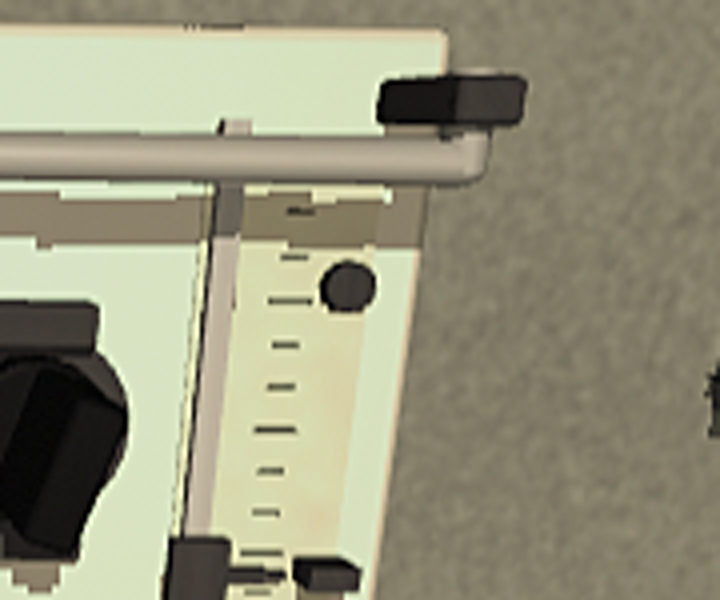

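View pics/s11.png

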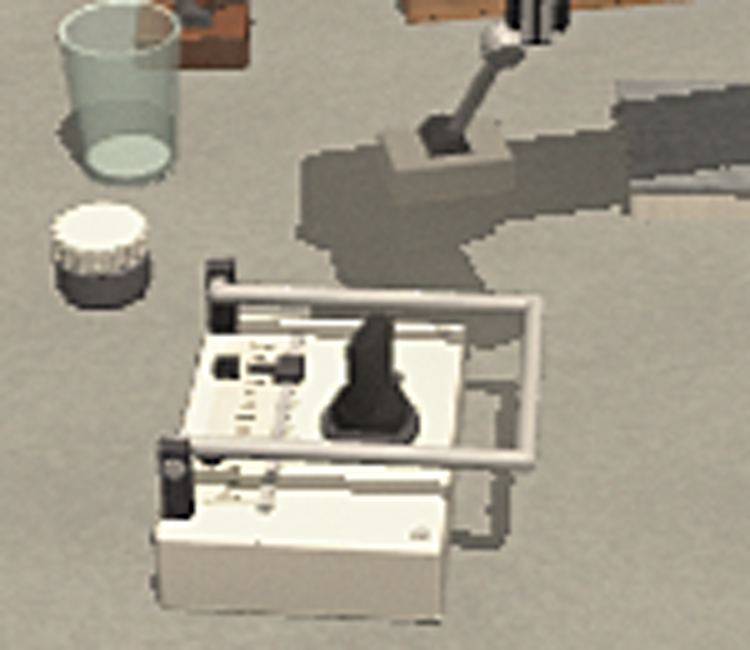

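The arch is down (bar top z ≈ 0.079, as at the start) and the pointer is still opposite the tab. Now the toggle. I'll turn to the block's heading and go behind the ball.

Call:
servo_tool:
  increments:
    - [[0,0,0],-7.7,-1]
    - [[0,0,0],-7.7,-1]
    - [[0,-12,30],0,-1]
    - [[0,-15,40],0,-1]
    - [[0,-15,40],0,-1]
    - [[0,-15,40],0,-1]
    - [[0,-15,40],0,-1]
    - [[0,-15,40],0,-1]

```text
time: 22.6
ee_pos: [0.4255, -0.2628, 0.2163]
eef_rot: [1.028, 1.32, -1.029]
contact_force: [1.0, -0.3, -0.1]
gripper_width: -0.0
```

Call:
servo_tool:
  increments:
    - [[0,-15,40],0,-1]
    - [[0,-12,33],0,-1]
    - [[0,0,0],0,-1]
    - [[0,0,0],0,-1]

```text
time: 23.0
ee_pos: [0.4173, -0.3391, 0.2164]
eef_rot: [1.031, 1.32, -1.03]
contact_force: [-0.4, 1.0, 0.1]
gripper_width: 0.005
```

```bash
cat >> h.py <<'E'
def tog():
    b=np.array([.506,-.3185]); a=np.radians(14); s,Rm=st(); q=s["ee_pos"][:2]-b; e=np.array([np.cos(a),np.sin(a)]); n=np.array([-e[1],e[0]])
    print("block frame",(q@e*1000).round(1),(q@n*1000).round(1),"yaw",np.degrees(np.arctan2(Rm[1,1],Rm[0,1])).round(1))
E
python3 - <<'E'
from h import *
tog()
c=cams.camera("top"); crop(c,"t4.png",240,160,240,150,3)
c=cams.camera("wrist"); cv2.imwrite("pics/w10.png",c["color"][:,:,::-1])
E
```

```text
t 23.0 unit xy [-128.1 -324.5] z 216.4 tool y ang in unit deg 15.92 F [-0.4  1.   0.1] g 0.005 q7 0.81
block frame -91.0 1.5 yaw 13.8
```

View pics/t4.png

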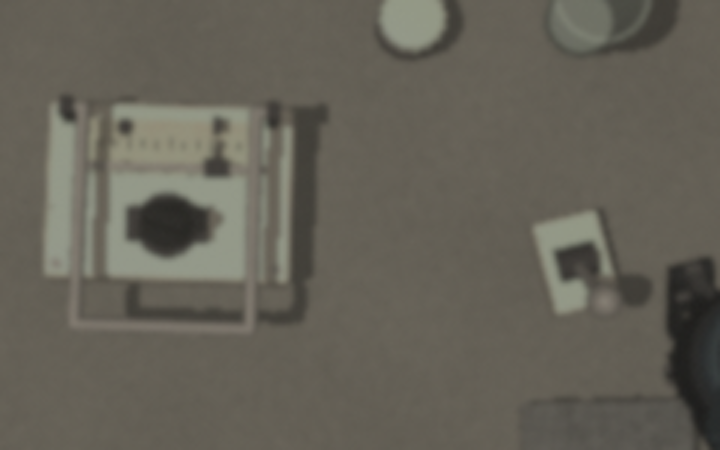

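View pics/w10.png

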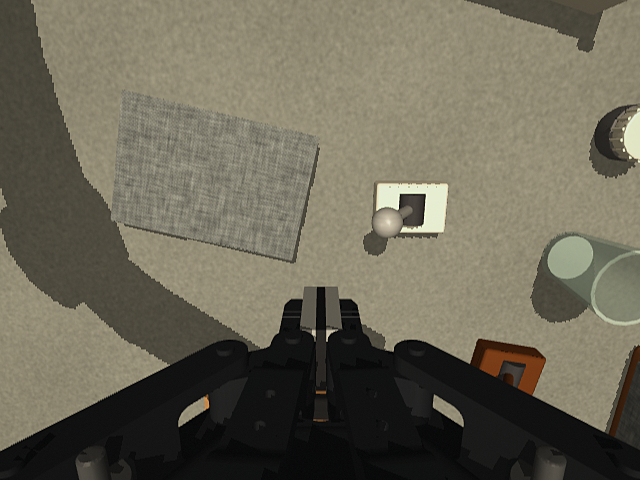

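The top view also shows the pointer in line with the tab. Next I'll descend behind the ball and then push.

Call:
servo_tool:
  increments:
    - [[40,0,1],0,-1]
    - [[45,0,0],0,-1]
    - [[45,0,0],0,-1]
    - [[40,0,0],0,-1]
    - [[10,0,0],0,-1]
    - [[0,0,0],0,-1]
    - [[0,0,0],0,-1]

```text
time: 23.8
ee_pos: [0.4212, -0.3406, 0.0411]
eef_rot: [1.027, 1.312, -1.026]
contact_force: [0.6, 0.4, -0.1]
gripper_width: 0.001
```

Run:
```python
from h import *
tog()
c=cams.camera("side"); crop(c,"s12.png",300,150,140,100,5)
```

```text
t 23.8 unit xy [-124.1 -325.9] z 41.1 tool y ang in unit deg 16.13 F [ 0.6  0.4 -0.1] g 0.001 q7 0.75
block frame -87.6 -0.9 yaw 14.0
```

View pics/s12.png

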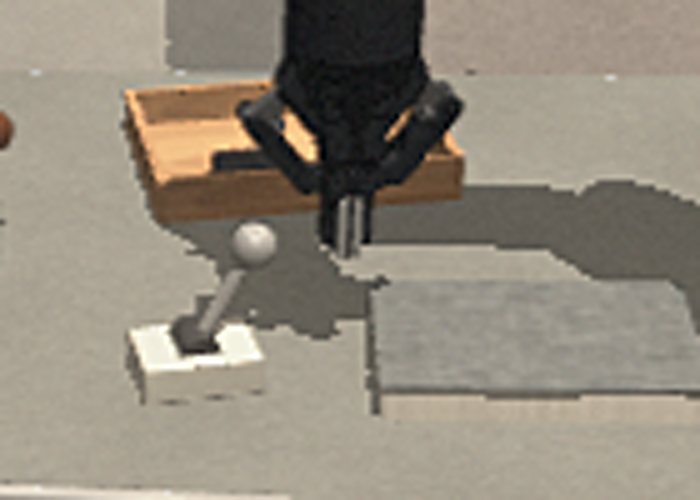

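Call:
servo_tool:
  increments:
    - [[0,15,0],0,-1]
    - [[0,12,0],0,-1]
    - [[0,11,0],0,-1]
    - [[0,11,0],0,-1]
    - [[0,11,0],0,-1]
    - [[0,11,0],0,-1]
    - [[0,10,0],0,-1]
    - [[0,0,0],0,-1]

```text
time: 24.65
ee_pos: [0.5005, -0.3193, 0.0393]
eef_rot: [1.028, 1.315, -1.024]
contact_force: [-0.1, -0.1, -0.1]
gripper_width: -0.002
```

Run:
```python
from h import *
tog()
c=cams.camera("side"); crop(c,"s13.png",300,150,140,100,5)
```

```text
t 24.65 unit xy [ -45.7 -301.7] z 39.3 tool y ang in unit deg 16.2 F [-0.1 -0.1 -0.1] g -0.002 q7 0.64
block frame -5.6 0.5 yaw 14.1
```

View pics/s13.png

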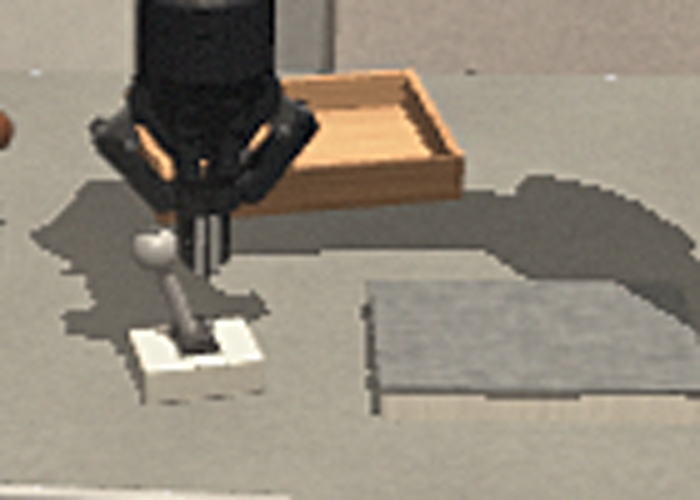

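Nearly over; I'll push on to the stop.

Call:
servo_tool:
  increments:
    - [[0,5,0],0,-1]
    - [[0,5,0],0,-1]
    - [[0,2,0],0,-1]
    - [[0,0,0],0,-1]

```text
time: 25.1
ee_pos: [0.5097, -0.3178, 0.0392]
eef_rot: [1.028, 1.315, -1.028]
contact_force: [-0.9, 0.8, -0.5]
gripper_width: -0.0
```

Run:
```python
from h import *
tog()
```

```text
t 25.1 unit xy [ -36.6 -299.9] z 39.2 tool y ang in unit deg 16.06 F [-0.9  0.8 -0.5] g -0.0 q7 0.62
block frame 3.7 -0.2 yaw 14.0
```

Call:
servo_tool:
  increments:
    - [[0,4,0],0,-1]
    - [[0,3,0],0,-1]
    - [[0,2,0],0,-1]
    - [[0,0,0],0,-1]

```text
time: 25.5
ee_pos: [0.5118, -0.3175, 0.0389]
eef_rot: [1.026, 1.324, -1.037]
contact_force: [-10.9, 0.3, 7.6]
gripper_width: -0.0
```

Run:
```python
from h import *
tog()
c=cams.camera("side"); crop(c,"s14.png",300,150,140,100,5)
b=np.array([.506,-.3185]); e=np.array([np.cos(.244),np.sin(.244)])
print("expected on ball px", (proj(c,[*(b+e*.0336),.0834])-[300,150])*5, "off",(proj(c,[*(b-e*.0336),.0834])-[300,150])*5)
```

```text
t 25.5 unit xy [ -34.4 -299.5] z 38.9 tool y ang in unit deg 15.9 F [-10.9   0.3   7.6] g -0.0 q7 0.61
block frame 5.9 -0.4 yaw 13.8
expected on ball px [130.72631487 256.38858777] off [247.93866704 244.24929244]
```

View pics/s14.png

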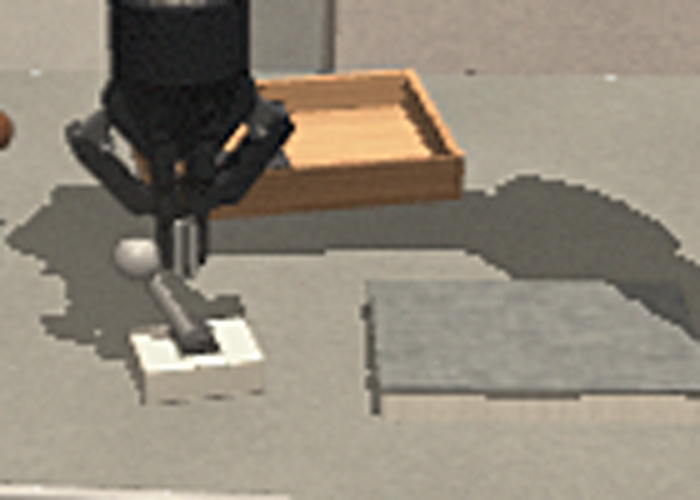

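The force rose to about 11 N with the ball at (137,258), where "on" is expected, so it's at the stop. I'll retreat and check.

Call:
servo_tool:
  increments:
    - [[0,-15,0],0,-1]
    - [[0,-30,0],0,-1]
    - [[-20,-30,0],0,-1]
    - [[-40,0,0],0,-1]
    - [[-50,0,0],0,-1]
    - [[-50,0,0],0,-1]
    - [[0,0,0],0,-1]
    - [[0,0,0],0,-1]

```text
time: 26.35
ee_pos: [0.4474, -0.3348, 0.2019]
eef_rot: [1.027, 1.308, -1.026]
contact_force: [-0.3, -0.7, -0.6]
gripper_width: -0.001
```

Run:
```python
from h import *
st()
c=cams.camera("top"); cv2.imwrite("pics/t5.png",c["color"][:,:,::-1]); 
crop(c,"t5c.png",240,175,115,110,6)
old=np.load("top_col.npy"); d=np.abs(old.astype(int)-c["color"]).sum(2); cv2.imwrite("pics/diff.png",np.clip(d*2,0,255).astype(np.uint8))
s=cams.camera("side")
uu,vv=np.meshgrid(np.arange(640),np.arange(480)); dd=s["depth"]
p=np.stack([(uu-s["cx"])/s["fx"]*dd,(vv-s["cy"])/s["fy"]*dd,dd],-1)@rot(s["attitude"]).T+np.array(s["position"])
b=np.array([.506,-.3185]); e=np.array([np.cos(.244),np.sin(.244)])
m=(p[...,2]>.078)&(p[...,2]<.11)&(np.hypot(*(p[...,:2]-b).transpose(2,0,1))<.07); q=(p[m][:,:2]-b)@e*1000
print("ball block-x",q.min(),q.max(),m.sum())
X=(p[...,:2]-cen)@ex;Y=(p[...,:2]-cen)@ey
m=(abs(X+.1)<.015)&(abs(Y)<.06)&(p[...,2]>.05)&(p[...,2]<.12); print("bar z",np.percentile(p[m][:,2],[10,50,90]))
f=lambda n,u,v,z: print(n,tounit(ray(c,(u+.5)/6-.5+240,(v+.5)/6-.5+175,z)).round(2))
```

```text
t 26.35 unit xy [ -98.1 -319.1] z 201.9 tool y ang in unit deg 16.07 F [-0.3 -0.7 -0.6] g -0.001 q7 0.76
ball block-x 20.257963624558265 43.86463069203842 59
bar z [0.07635766 0.07874795 0.08114933]
```

View pics/t5c.png

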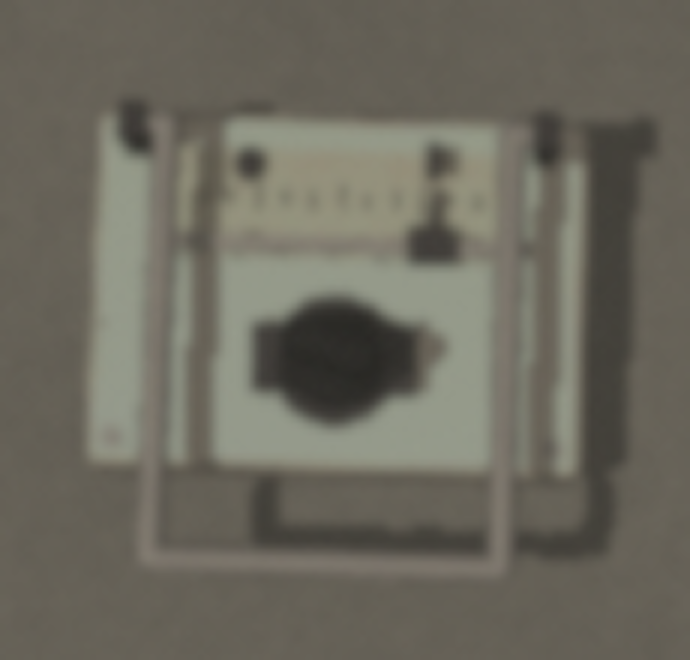

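View pics/diff.png

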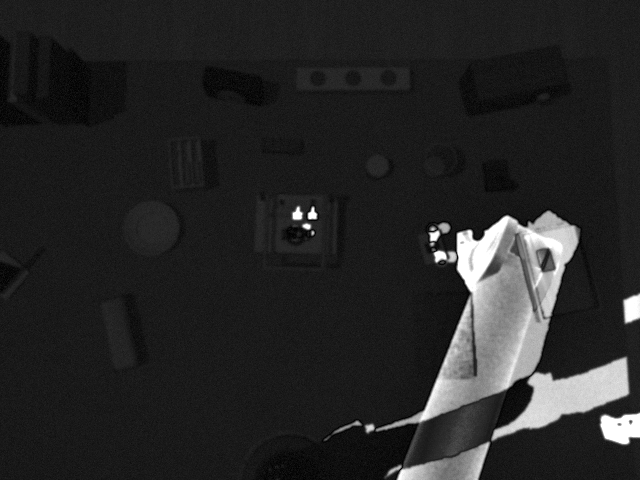

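Run:
```python
from h import *
print(env.hand_in())
```

```text
the job is handed in; nothing more can be done
None
```

The lamp is re-aimed and switched on, and the job is handed in at about 26 s. I swung the arch to its back stop and turned the knob about 103° clockwise until the pointer stood opposite the upright tab. Then I brought the arch down, pressed it shut with about 24 N, and pushed the white block's toggle to its stop.

**Last checks:**
- **Pointer:** after the turn, the wrist view put it 0.5 mm or so from the tab's centre. The coarser side view disagreed, at about 1.6 mm, but both are inside the 3 mm limit. The final top view shows them in line after clamping.
- **Arch:** it is down, with the bar's upper surface at about 79 mm, the same as at the start.
- **Toggle:** the ball is about 32 mm to the block's +x side, against 33.6 mm expected for fully on.
- **Bystanders:** comparing top pictures from before and after shows nothing moved. The book is partly hidden by the arm, but the side view shows it untouched.
- **Robot:** it was clear of everything, with no contact force.

**Disagreement:** the reported TCP height was about 34 mm lower than the fingertips appeared in the cameras. My first try at the arch bar therefore closed on nothing above it, with no contact. I used the heights from the cameras after that.

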